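# Pull the snug dust cap off a spindle with a fork puller

### The job

The small steel dust cap is snapped onto the spindle stand: take the fork puller by its handle, slide its fork under the head of the cap until its depth stop bears firmly (about 5 N) on the neck, hold that a moment, then pull straight up until the cap pops off. Carry the cap on the fork to the grey parts dish, leave it there standing upright on its neck, and stand the puller back on the open desk, let go. Do not touch the cap with the gripper or bump the stand with it, go by feel and stay gentle (no more than about 10 N of the stop on the neck, no more than about 18 N of the puller on the cap or the stand), and leave everything else where it is.

Things in the scene. Friction and masses are not known exactly. Their poses are not given: they have to be found in the camera images.
- puller_grip (a point): Fork puller, loose, 0.22 kg, standing on the desk: C-shaped steel frame, a flat fork as foot, a black upright handle on top. Point: centre of the handle, 100 mm above the fork's underside, straight above puller_fork. Handle 16 mm along x, 24 mm along y, 67 to 124 mm above the underside. Puller axes: x to the open end of the fork, z up.
- puller_fork (a point): On the fork (5 mm thick), level with its upper face; axes as puller_grip. Fork spans x -58 to +35, y +-27 mm (tips +-32); slot 34 mm wide, flared to 44 at the tips. A dark depth stop is clamped in the slot, its front face anywhere from x -25 to -7 (setting not measured): home = it bears on the cap's neck. Spine at x -58 to -48, bridge 53 mm above the fork's underside.
- cap_head (a point): Steel dust cap, about 0.08 kg, a mushroom: round head 48 mm across, 10 mm thick, on a hollow round neck 28 mm across, 22.5 mm long. Point: on the axis, at the head's underside; z up. When on, the neck's lowest 14 mm sit in the stand and a gap of 8.5 mm is left between deck and head. A spring catch lets go with a pop at some 5 to 12 N of straight pull, within 5 mm; 20 mm up it is free.
- stand_deck (a point): Fixed spindle stand: square aluminium deck 90 x 90 mm, 10 mm thick, on a column, over a dark foot 110 mm square. Point: centre of the deck's flat top, in the mouth of the 34 mm well; z up. Height-adjustable: the deck is 52 to 68 mm above the desk. The reading is too coarse for the fork's 3.5 mm of play in the gap under the cap: find the deck by a light touch.
- dish_in (a point): Grey parts dish, fixed on the desk: square, 130 x 130 mm, 10 mm high, walls 4 mm thick, floor 4 mm above the desk. Point: centre of its inner floor; x and y along its sides.
- marker: Bystander, not part of the job: a red and white marker pen, 112 mm long. Origin at the middle of its underside.
- screwdriver: Bystander, not part of the job: a small screwdriver with red handle, 143 mm long. Origin at the middle of its underside.
- tape_roll: Bystander, not part of the job: a roll of masking tape, 104 mm across, 24 mm high. Origin at the middle of its underside.
- ring_gauge: Bystander, not part of the job: a knurled steel ring gauge, 54 mm across, 18 mm high. Origin at the middle of its underside.
- bare_ring: Bystander, not part of the job: a bearing cage ring, 31 mm across, 9 mm high. Origin at the middle of its underside.
- mug: Bystander, not part of the job: a dark mug with a handle, 107 mm high, 82 mm across. Origin at the middle of its underside.
Things that resemble listed ones, but are neither listed nor needed, are in the scene too. What is shaped like the part that bears cap_head but purple or turquoise is not meant.

How it is judged:
On the way, in this order (a step that is already met when the one before it is completed fails the run):
1. the puller is lifted off the desk (height (world z) of puller_fork above 0.03 m), for 0.1 s.
2. the fork is under the head of the cap, which is still on, and the depth stop bears on its neck with more than 2.5 N (x of cap_head in the frame of puller_fork between -0.016 and 0.012 m and y of cap_head in the frame of puller_fork between -0.008 and 0.008 m and z of cap_head in the frame of puller_fork between -0.0015 and 0.0045 m and contact force between depth_stop and cap above 2.5 N and z of cap_head in the frame of stand_deck below 0.01 m and horizontal distance between cap_head and stand_deck below 0.004 m), for 0.3 s.
3. the cap is off and rides on the fork, clear above the stand (z of cap_head in the frame of stand_deck above 0.03 m and x of cap_head in the frame of puller_fork between -0.016 and 0.016 m and y of cap_head in the frame of puller_fork between -0.008 and 0.008 m and z of cap_head in the frame of puller_fork between -0.0015 and 0.004 m), for 0.2 s.
At the end, for the whole second after the job is handed in: The cap stands upright on its neck (within 0.1 rad) on the floor of the dish, its axis within 45 mm of the dish's centre along either side; the puller stands upright on its fork on the desk, clear of the cap; both at rest (x of cap_head in the frame of dish_in between -0.045 and 0.045 m and y of cap_head in the frame of dish_in between -0.045 and 0.045 m and height (world z) of cap_head between 0.024 and 0.029 m and angle between each of cap_head, puller_fork's own z axis and vertical below 0.1 rad and linear speed of each of cap, puller below 0.02 m/s and height (world z) of puller_fork below 0.008 m and contact force between puller and cap below 0.05 N); the robot touches nothing.
It fails at once if the puller and the cap push on each other with more than 18 N (contact force between puller and cap above 18 N).
It fails at once if the puller and the stand push on each other with more than 20 N (contact force between puller and stand above 20 N).
It fails at once if the depth stop presses on the cap with more than 10 N (contact force between depth_stop and cap above 10 N).
It fails at once if the gripper or arm touches the cap, or hits the stand with more than 5 N (contact force between any of the fingers, the arm and cap above 0.3 N or contact force between any of the fingers, the arm and stand above 5 N).
It fails at once if a bystander (marker, screwdriver, tape, ring gauge, ring or mug) is moved by more than 15 mm (distance of any of marker, screwdriver, tape_roll, ring_gauge, bare_ring, mug from where it was at the start of the episode above 0.015 m).
It also fails if it takes over 72 s, if anything falls off the work surface, if the arm or the gripper's body presses on something with over 40 N, if the wrist force passes 120 N, or if a joint passes its speed limit or range.

### The arm

A 6-joint arm with a two-finger parallel gripper is mounted at the origin on a cart in front of the work surface, level with it; the furniture and walls round the work are solid. World frame = base frame: x ahead of the robot, y to its left, z up, the work surface at z = 0. Lengths are in m, angles in rad, forces in N, time in s.
With the tool pointing down it reaches from about 0.325 to 0.9 m from the base axis. Payload 6.1 kg.
Tool frame: the origin (TCP) lies between the finger pads; the fingertips stand 8 mm ahead of it and the grasp point (between the pads) lies 11 mm behind it; z points along the fingers, y is the line along which they close (so a half turn about z gives the same grasp; the last joint's range is limited). The gripper opens to 87 mm and grips with 3 to 60 N. Pads are 19 mm wide; open, the fingers measure 117 mm over their backs; the gripper's body (75 mm by 190 mm) begins 51 mm behind the grasp point.
Start: joints at [-1.319, 0.22, 1.526, -0, 1.395, -0.126], TCP at [0.231, -0.581, 0.231] pointing down, gripper open.
Joint ranges: [-2.98, 2.98], [-0.91, 2.08], [0.09, 2.57], [-1.24, 4.39], [0.2, 2.65], [-2.68, 2.68]. Speed limits (rad/s): [2.57, 2.57, 3.01, 3.14, 3.14, 3.14].

### API

Orientations are given as a unit quaternion [w, x, y, z].
In Python, from plant import robot gives the robot as it stands. The module is installed in compiled form; this text tells all that it offers.
- The arm moves only by the tool carry_out, never from a script. Its argument "steps" is a list of rows, each an object with "dp": the shift along the tool's x, y, z normalised to -1 to 1, where 1 is 0.5 m, a list of three; "turn": the turn, a rotation vector about the tool's x, y, z normalised to -1 to 1, where 1 is 30 degrees, a list of three; "jaw": the gripper's target within -1 to 1 (fully open at 1, half-way at 0, shut at -1). A call has 1 to 8 rows; each row is the pose to reach, as a shift and turn from the pose commanded when the call began, along the tool's axes at that moment; what a row does not reach only later rows make up. A row lasts 1/12 s, in which the tool goes at most 41.7 mm and 7.16 degrees, less where a joint would pass 70% of its speed; a pose out of reach is approached as far as the arm can. A call with a number of a shift or a turn outside -1 to 1 is refused whole. A call with a gripper value outside its range is refused whole. The fingers move at their own pace and stop on an object; the grip force is fixed at half the most. Time passes only in rows, so rows that repeat a pose let the fingers close. It gives the time, the measured TCP pose, the force, the opening and the grip force at its end, in the units of the state.
- robot.observe(): the state, without advancing time (a new reading comes with each control period).
- robot.capture(name): name is "scene" or "top"; returns a dict with "img" (400x640x3 uint8, red, green, blue), "fov_y" (degrees; the focal length in pixels is half the picture's height over the tangent of half this angle, whatever the lens; pixels are square), "cx", "cy" (the principal point, pixels), "R" (3x3) and "t" (3): a world point X has camera coordinates R X + t. Camera axes: x right, y down, z forward; pixel columns grow to the right and rows downward; lengths in m; the calibration is good to about 2 mm. A picture is of the moment at which its call begins. There is no depth.
- robot.finish_job(): hands the job in; it is judged then, once.
The state is a dict: "clock": time; "qpos": joint angles; "joint_velocities": joint speeds; "joint_efforts": joint torques, N m; "ee_pos": TCP position; "ee_rot": TCP orientation; "contact_force": force on the tool from outside, world axes, zero at the start; "torque": the same for the moment, N m; "width": finger opening in m; "grasp_force": force on a finger pad.
Only numpy, scipy, OpenCV 4.12 (cv2) and the standard library are available. Lean on these libraries where they do the work, as an engineer would, in place of code of your own. Each camera call takes 0.05 s, during which the arm holds its last target. There are 200 camera calls.

## Working session

There is one attempt and no reset: what is moved stays moved. The work goes in short steps, Python scripts to look and compute and a tool call to move; the robot and the scene stay as the last step left them, time stands still between calls to the robot, and variables do not carry over. Pictures are saved under pics/ and viewed, at most 10 in all, crops included, and the job is handed in when it is done.

Besides the shell and the picture viewer there is one more tool, called as name([rows], argument=value, ...), one row to a line, values as JSON. carry_out: Moves the arm, as the interface text tells. Scaled input: -1 to 1 covers 0.5 m each way for a shift and 30 degrees each way for a turn. Its arguments: {"type":"object","properties":{"steps":{"type":"array","items":{"type":"object","properties":{"dp":{"type":"array","items":{"type":"number","minimum":-1,"maximum":1}},"turn":{"type":"array","items":{"type":"number","minimum":-1,"maximum":1}},"jaw":{"type":"number"}}}}},"required":["steps"]}

```bash
mkdir -p pics; cat > h.py <<'E'
import numpy as np, cv2, pickle
from plant import robot
def cap(n,f):
    c=robot.capture(n); pickle.dump(c,open(f'pics/{f}.pkl','wb')); cv2.imwrite(f'pics/{f}.png',c['img'][:,:,::-1]); return c
def load(f): return pickle.load(open(f'pics/{f}.pkl','rb'))
def ray(c,u,v):
    f=c['img'].shape[0]/2/np.tan(np.radians(c['fov_y'])/2)
    R=np.array(c['R']);t=np.array(c['t'])
    return -R.T@t, R.T@np.array([(u-c['cx'])/f,(v-c['cy'])/f,1])
def onz(c,u,v,z):
    o,d=ray(c,u,v); return o+d*(z-o[2])/d[2]
def proj(c,X):
    f=c['img'].shape[0]/2/np.tan(np.radians(c['fov_y'])/2)
    p=np.array(c['R'])@np.array(X)+np.array(c['t']); return p[:2]/p[2]*f+[c['cx'],c['cy']]
def crop(c,u0,v0,w,h,s,f): cv2.imwrite(f'pics/{f}.png',cv2.resize(c['img'][v0:v0+h,u0:u0+w,::-1],None,fx=s,fy=s,interpolation=cv2.INTER_CUBIC))
E
python3 - <<'E'
from h import *
for n in('scene','top'):
    c=cap(n,n+'0'); print(n,c['fov_y'],c['cx'],c['cy'],np.round(-np.array(c['R']).T@c['t'],3),np.round(c['R'],3).tolist())
a=load('scene0')['img'];b=load('top0')['img']
s=robot.observe();print(s)
E
```

```text
scene 45.86151362280469 315.32967942466485 203.41450019429334 [0.264 0.824 0.746] [[-0.903, -0.43, 0.005], [-0.288, 0.595, -0.75], [0.32, -0.679, -0.661]]
top 55.88638561890153 316.4481020018364 196.975986686223 [0.395 0.139 1.116] [[-0.016, -1.0, -0.014], [-0.988, 0.017, -0.153], [0.153, 0.011, -0.988]]
{'clock': 0.1, 'qpos': array([-1.31910706e+00,  2.21175998e-01,  1.52749834e+00, -1.01893137e-06,
        1.39470980e+00, -1.26107757e-01]), 'joint_velocities': array([-0.00063217, -0.00253574, -0.00307049, -0.00126103, -0.00039376,
        0.00024745]), 'joint_efforts': array([ 4.67830632e-04, -4.95948136e+01, -3.88518620e+01,  7.00469851e-02,
        5.15034457e-02, -3.90946138e-05]), 'ee_pos': array([ 0.23039935, -0.58038994,  0.22952797]), 'ee_rot': array([-8.93948753e-04,  9.82211255e-01,  1.87777125e-01, -5.67080989e-05]), 'contact_force': array([-0.16781695,  0.07904198,  0.12315625]), 'torque': array([ 0.01920839,  0.01485751, -0.01264922]), 'grasp_force': 0.0, 'width': 0.08765854811651384}
```

View pics/scene0.png

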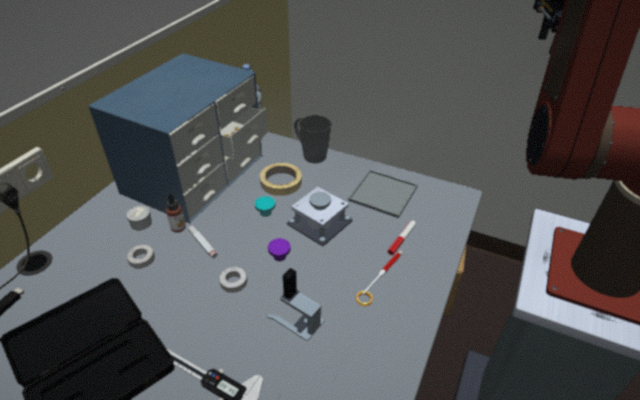

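View pics/top0.png

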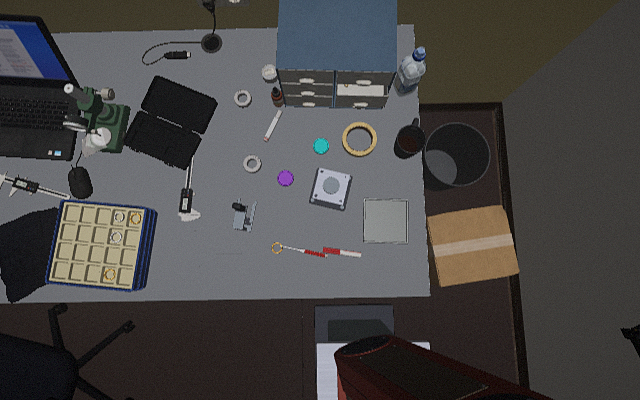

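Scene view: the puller is at (300,305), the stand with cap at (320,205), and the dish at (385,193). Top view: the puller is at (243,215), the stand with cap at (331,187), and the dish at (386,220).

Candidates for the cap:
- Steel head on the stand, top (331,186): chosen.
- Purple mushroom, top (286,178): decoy.
- Turquoise mushroom, top (321,146): decoy.

Next is a close crop to check the choice.

```bash
python3 - <<'E'
from h import *
a=load('scene0');b=load('top0')
A=cv2.resize(a['img'][170:345,255:385,::-1],None,fx=3,fy=3,interpolation=cv2.INTER_CUBIC)
B=cv2.resize(b['img'][160:245,225:355,::-1],None,fx=6,fy=6,interpolation=cv2.INTER_CUBIC)
cv2.imwrite('pics/a1.png',cv2.resize(a['img'][255:345,260:340,::-1],None,fx=6,fy=6,interpolation=cv2.INTER_CUBIC))
cv2.imwrite('pics/b1.png',B)
cv2.imwrite('pics/a2.png',cv2.resize(a['img'][165:250,280:425,::-1],None,fx=5,fy=5,interpolation=cv2.INTER_CUBIC))
E
```

```text
(no output)
```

View pics/a1.png

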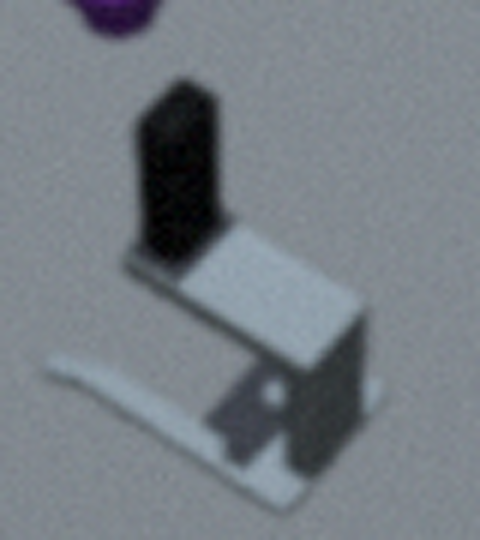

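View pics/b1.png

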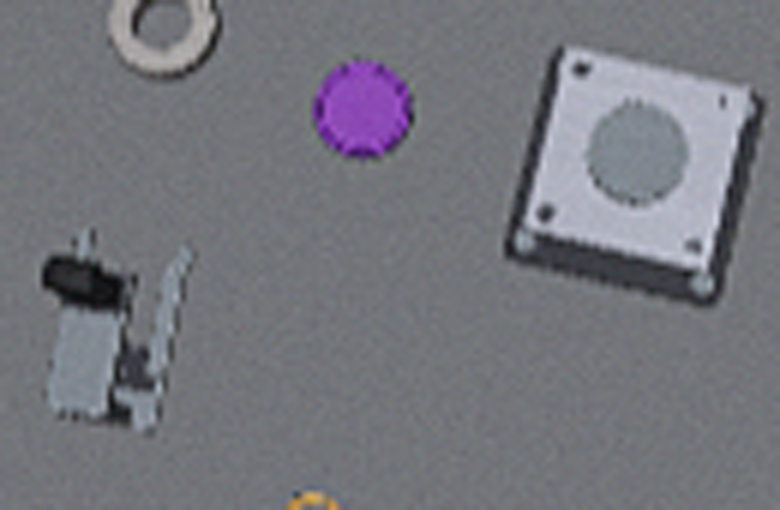

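View pics/a2.png

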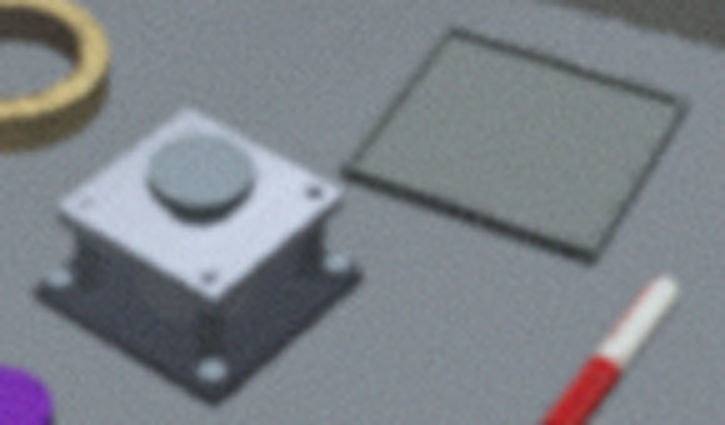

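```bash
cat > fit.py <<'E'
from h import *
from scipy.optimize import least_squares
S=load('scene0');T=load('top0')
def a1(p): return (np.array(p)+.5)/6-.5+[260,255]
def b1(p): return (np.array(p)+.5)/6-.5+[225,160]
def a2(p): return (np.array(p)+.5)/5-.5+[280,165]
def W(p,X):
    c,s=np.cos(p[2]),np.sin(p[2]); return [p[0]+c*X[0]-s*X[1],p[1]+s*X[0]+c*X[1],X[2]]
m=.001
ob=[(S,a1((140,120)),(8,12,124)),(S,a1((185,78)),(8,-12,124)),(S,a1((215,97)),(-8,-12,124)),(S,a1((339,338)),(-58,0,53)),
(S,a1((48,362)),(35,30,4)),(S,a1((285,512)),(-58,27,0)),(S,a1((380,385)),(-58,-27,5)),
(T,b1((188,248)),(35,-28,5)),(T,b1((88,232)),(35,28,5)),(T,b1((155,430)),(-58,-27,3)),(T,b1((78,413)),(-58,0,53))]
def r(p): return np.concatenate([proj(c,W(p,np.array(X)*m))-q for c,q,X in ob])
q=least_squares(r,[.35,.25,0],loss='soft_l1'); print('puller',q.x.round(4),np.round(r(q.x).reshape(-1,2),1).tolist())
# stand
C=[(45,-45),(45,45),(-45,45),(-45,-45)]
so=[(T,b1((562,47)),C[1],0),(T,b1((757,93)),C[0],0),(T,b1((708,268)),C[3],0),(T,b1((527,232)),C[2],0),
 (S,a2((190,108)),C[0],0),(S,a2((342,190)),C[3],0),(S,a2((213,298)),C[2],0),(S,a2((60,208)),C[1],0),
 (T,b1((637,152)),(0,0),18.5),(S,a2((201,172)),(0,0),18.5)]
def r2(p): return np.concatenate([proj(c,W(p,np.array([X[0]*m,X[1]*m,p[3]+z*m])))-q for c,q,X,z in so])
q2=least_squares(r2,[.47,.1,-.2,.06],loss='soft_l1'); print('stand',q2.x.round(4),np.round(r2(q2.x).reshape(-1,2),1).tolist())
for z in(.01,):
  print('dish scene',[onz(S,*a2(p),z).round(3)[:2].tolist() for p in((455,30),(685,102),(595,258),(345,172))])
  print('dish top',[onz(T,u,v,z).round(3)[:2].tolist() for u,v in((364,199),(407,199),(408,243),(364,241))])
print('capheads', onz(T,*b1((637,152)),q2.x[3]+.0185), onz(S,*a2((201,172)),q2.x[3]+.0185))
for n,u,v in(('purple',286,178),('turq',321,146),('tape',360,139),('ringg',252,163),('orange',277,248),('mark',343,252),('mug',408,140)): print(n,onz(T,u,v,.015).round(3))
E
python3 fit.py
```

```text
puller [ 0.5295  0.3644 -0.1794] [[-2.0, -0.6], [-0.8, -2.3], [1.5, -1.3], [0.2, 2.2], [-1.2, 0.3], [0.2, 1.0], [1.7, -0.1], [0.6, -0.1], [-1.1, -0.4], [0.0, 0.4], [0.2, 0.6]]
stand [ 0.5903  0.1087 -0.252   0.0503] [[1.2, 0.6], [-1.0, -0.0], [0.2, 0.9], [-0.3, -0.4], [-0.6, 0.2], [-0.0, 0.3], [0.3, 0.1], [-0.6, -0.1], [0.4, 0.3], [-0.1, -0.8]]
dish scene [[0.547, -0.108], [0.424, -0.103], [0.429, 0.025], [0.555, 0.019]]
dish top [[0.558, 0.011], [0.556, -0.116], [0.427, -0.112], [0.435, 0.015]]
capheads [0.59127595 0.10993301 0.06876789] [0.58897402 0.11116093 0.06876789]
purple [0.625 0.241 0.015]
turq [0.721 0.135 0.015]
tape [0.741 0.017 0.015]
ringg [0.673 0.343 0.015]
orange [0.418 0.268 0.015]
mark [0.404 0.077 0.015]
mug [ 0.735 -0.127  0.015]
```

```bash
cat >> h.py <<'E'
from scipy.spatial.transform import Rotation as Ro
def go(p=None,yaw=None,rel=None,off=0):
    """numbers for carry_out: target TCP p, tool-y (=fork x) yaw deg; or rel world shift"""
    s=robot.observe(); w,x,y,z=s['ee_rot']; R=Ro.from_quat([x,y,z,w])
    d=np.array(rel) if rel is not None else np.array(p)-s['ee_pos']
    dp=R.inv().apply(d)/.5
    ty=R.as_matrix()[:,1]; cur=np.degrees(np.arctan2(ty[1],ty[0]))
    t=None
    if yaw is not None:
        T=Ro.from_matrix(np.column_stack([[-np.sin(np.radians(yaw)),np.cos(np.radians(yaw)),0],[np.cos(np.radians(yaw)),np.sin(np.radians(yaw)),0],[0,0,-1]]))
        t=(R.inv()*T).as_rotvec(degrees=True)/30
        t=t.round(4).tolist()
    print('dp',dp.round(4).tolist(),'turn',t,'yaw',cur.round(2),'pos',s['ee_pos'].round(4),'F',s['contact_force'].round(2),'M',s['torque'].round(2),'t',s['clock'],'w',s['width'])
E
python3 - <<'E'
exec(open('fit.py').read())
print(onz(S,*a1((177.5,108.5)),.124)); print([onz(T,*b1(p),.124).round(3) for p in((45,260),(50,285),(125,280),(118,303))])
print(proj(S,W(q.x,[0,0,.124]))-a1((177.5,108.5)), (proj(T,W(q.x,[0,0,.124]))-[224.58,159.58])*6)
for X in ((8,12,124),(-8,12,124),(-8,-12,124),(8,-12,124),(8,12,67),(-8,12,67),(-8,-12,67)): print(X,((proj(T,W(q.x,np.array(X)*m))-[224.58,159.58])*6).round(),((proj(S,W(q.x,np.array(X)*m))-[259.58,254.58])*6).round())
go([.53,.364,.24],-10.3)
E
```

```text
puller [ 0.5295  0.3644 -0.1794] [[-2.0, -0.6], [-0.8, -2.3], [1.5, -1.3], [0.2, 2.2], [-1.2, 0.3], [0.2, 1.0], [1.7, -0.1], [0.6, -0.1], [-1.1, -0.4], [0.0, 0.4], [0.2, 0.6]]
stand [ 0.5903  0.1087 -0.252   0.0503] [[1.2, 0.6], [-1.0, -0.0], [0.2, 0.9], [-0.3, -0.4], [-0.6, 0.2], [-0.0, 0.3], [0.3, 0.1], [-0.6, -0.1], [0.4, 0.3], [-0.1, -0.8]]
dish scene [[0.547, -0.108], [0.424, -0.103], [0.429, 0.025], [0.555, 0.019]]
dish top [[0.558, 0.011], [0.556, -0.116], [0.427, -0.112], [0.435, 0.015]]
capheads [0.59127595 0.10993301 0.06876789] [0.58897402 0.11116093 0.06876789]
purple [0.625 0.241 0.015]
turq [0.721 0.135 0.015]
tape [0.741 0.017 0.015]
ringg [0.673 0.343 0.015]
orange [0.418 0.268 0.015]
mark [0.404 0.077 0.015]
mug [ 0.735 -0.127  0.015]
[0.52816291 0.36619483 0.124     ]
[array([0.537, 0.375, 0.124]), array([0.526, 0.373, 0.124]), array([0.527, 0.34 , 0.124]), array([0.517, 0.342, 0.124])]
[-0.19428501 -0.98806963] [ 69.14633801 276.25578586]
(8, 12, 124) [ 46. 254.] [128. 116.]
(-8, 12, 124) [ 39. 290.] [172. 142.]
(-8, -12, 124) [ 92. 298.] [224.  89.]
(8, -12, 124) [ 99. 263.] [180.  64.]
(8, 12, 67) [ 75. 271.] [136. 241.]
(-8, 12, 67) [ 68. 305.] [179. 267.]
(-8, -12, 67) [118. 313.] [228. 214.]
dp [1.2537, -1.5346, -0.0179] turn [-0.0029, -0.0021, -1.9351] yaw -68.35 pos [ 0.2304 -0.5804  0.2295] F [-0.17  0.08  0.12] M [ 0.02  0.01 -0.01] t 0.1 w 0.08765854811651384
```

carry_out([
  {"dp": [0,0,0],"turn": [0,0,-1],"jaw": 1},
  {"dp": [0,0,0],"turn": [0,0,-1],"jaw": 1},
  {"dp": [0,0,0],"turn": [0,0,-1],"jaw": 1},
  {"dp": [0,0,0],"turn": [0,0,-1],"jaw": 1},
  {"dp": [0,0,0],"turn": [0,0,-1],"jaw": 1},
])

```text
clock: 0.52
ee_pos: [0.2304, -0.5806, 0.2299]
ee_rot: [-0.001, 0.899, 0.438, 0.0]
contact_force: [-0.3, -0.4, -0.0]
width: 0.087
grasp_force: 0.0
```

```bash
python3 -c "
from h import *
go([.528,.3635,.24],-10.3)"
```

```text
dp [1.8534, -0.6959, -0.0183] turn [-0.0014, -0.0017, -0.9258] yaw -38.07 pos [ 0.2304 -0.5806  0.2299] F [-0.32 -0.38 -0.04] M [-0.01 -0.02  0.02] t 0.5167 w 0.08703193764391884
```

carry_out([
  {"dp": [0.077,-0.029,0]},
  {"dp": [0.154,-0.058,0]},
  {"dp": [0.231,-0.087,0]},
  {"dp": [0.308,-0.116,0]},
  {"dp": [0.385,-0.145,0]},
  {"dp": [0.462,-0.174,0]},
  {"dp": [0.54,-0.203,0]},
  {"dp": [0.617,-0.232,0]},
])

```text
invalid input
```

carry_out([
  {"dp": [0.077,-0.029,0]},
  {"dp": [0.154,-0.058,0]},
  {"dp": [0.231,-0.087,0]},
  {"dp": [0.308,-0.116,0]},
  {"dp": [0.385,-0.145,0]},
  {"dp": [0.462,-0.174,0]},
  {"dp": [0.54,-0.203,0]},
  {"dp": [0.617,-0.232,0]},
])

```text
invalid input
```

carry_out([
  {"dp": [0.077,-0.029,0],"turn": [0,0,-0.13]},
  {"dp": [0.154,-0.058,0],"turn": [0,0,-0.26]},
  {"dp": [0.231,-0.087,0],"turn": [0,0,-0.39]},
  {"dp": [0.308,-0.116,0],"turn": [0,0,-0.52]},
  {"dp": [0.385,-0.145,0],"turn": [0,0,-0.65]},
  {"dp": [0.462,-0.174,0],"turn": [0,0,-0.78]},
  {"dp": [0.54,-0.203,0],"turn": [0,0,-0.926]},
  {"dp": [0.6,-0.225,0],"turn": [0,0,-0.926]},
])

```text
invalid input
```

```bash
python3 -c "
from h import *
go([.528,.3635,.085],-10.3)"
```

```text
dp [1.8532, -0.6956, 0.2917] turn [-0.0014, -0.0017, -0.9258] yaw -38.07 pos [ 0.2304 -0.5806  0.2299] F [-0.32 -0.38 -0.04] M [-0.01 -0.02  0.02] t 0.5167 w 0.08703193764391884
```

All fields are required in each row.

carry_out([
  {"dp": [0.077,-0.029,0],"turn": [0,0,0],"jaw": 1},
  {"dp": [0.154,-0.058,0],"turn": [0,0,0],"jaw": 1},
  {"dp": [0.231,-0.087,0],"turn": [0,0,0],"jaw": 1},
  {"dp": [0.308,-0.116,0],"turn": [0,0,0],"jaw": 1},
  {"dp": [0.385,-0.145,0],"turn": [0,0,0],"jaw": 1},
  {"dp": [0.462,-0.174,0],"turn": [0,0,0],"jaw": 1},
  {"dp": [0.54,-0.203,0],"turn": [0,0,0],"jaw": 1},
  {"dp": [0.617,-0.232,0],"turn": [0,0,0],"jaw": 1},
])

```text
clock: 1.18
ee_pos: [0.331, -0.265, 0.2303]
ee_rot: [-0.0, 0.901, 0.434, 0.0]
contact_force: [0.8, 0.9, 1.2]
width: 0.087
grasp_force: 0.0
```

carry_out([
  {"dp": [0.077,-0.029,0],"turn": [0,0,0],"jaw": 1},
  {"dp": [0.154,-0.058,0],"turn": [0,0,0],"jaw": 1},
  {"dp": [0.231,-0.087,0],"turn": [0,0,0],"jaw": 1},
  {"dp": [0.308,-0.116,0],"turn": [0,0,0],"jaw": 1},
  {"dp": [0.385,-0.145,0],"turn": [0,0,0],"jaw": 1},
  {"dp": [0.462,-0.174,0],"turn": [0,0,0],"jaw": 1},
  {"dp": [0.54,-0.203,0],"turn": [0,0,0],"jaw": 1},
  {"dp": [0.617,-0.232,0],"turn": [0,0,0],"jaw": 1},
])

```text
clock: 1.85
ee_pos: [0.4316, 0.0491, 0.2307]
ee_rot: [0.0, 0.901, 0.434, 0.0]
contact_force: [0.8, -1.1, 0.2]
width: 0.0867
grasp_force: 0.0
```

carry_out([
  {"dp": [0.077,-0.029,0],"turn": [0,0,-0.13],"jaw": 1},
  {"dp": [0.154,-0.058,0],"turn": [0,0,-0.26],"jaw": 1},
  {"dp": [0.231,-0.087,0],"turn": [0,0,-0.39],"jaw": 1},
  {"dp": [0.308,-0.116,0],"turn": [0,0,-0.52],"jaw": 1},
  {"dp": [0.385,-0.145,0],"turn": [0,0,-0.65],"jaw": 1},
  {"dp": [0.462,-0.174,0],"turn": [0,0,-0.78],"jaw": 1},
  {"dp": [0.54,-0.203,0],"turn": [0,0,-0.926],"jaw": 1},
  {"dp": [0.6,-0.225,0],"turn": [0,0,-0.926],"jaw": 1},
])

```text
clock: 2.52
ee_pos: [0.5294, 0.355, 0.23]
ee_rot: [-0.0, 0.769, 0.64, -0.0]
contact_force: [0.3, 0.6, 1.0]
width: 0.0868
grasp_force: 0.0
```

```bash
python3 -c "
from h import *
go([.528,.3635,.085],-10.3)"
```

```text
dp [0.016, -0.0057, 0.2899] turn [-0.0008, -0.0007, -0.0052] yaw -10.45 pos [0.5294 0.355  0.23  ] F [0.31 0.65 1.01] M [-0.05 -0.14  0.  ] t 2.5167 w 0.0868065740334765
```

carry_out([
  {"dp": [0.016,-0.006,0.06],"turn": [0,0,0],"jaw": 1},
  {"dp": [0.016,-0.006,0.12],"turn": [0,0,0],"jaw": 1},
  {"dp": [0.016,-0.006,0.18],"turn": [0,0,0],"jaw": 0.2},
  {"dp": [0.016,-0.006,0.18],"turn": [0,0,0],"jaw": 0.2},
  {"dp": [0.016,-0.006,0.18],"turn": [0,0,0],"jaw": 0.2},
])

```text
clock: 2.93
ee_pos: [0.5262, 0.3595, 0.1383]
ee_rot: [-0.001, 0.77, 0.638, -0.003]
contact_force: [-0.3, -0.0, 0.2]
width: 0.0744
grasp_force: 0.0
```

```bash
python3 -c "
from h import *
a=cap('scene','s1');b=cap('top','t1')
A=cv2.resize(a['img'][225:345,250:350],None,fx=4,fy=4,interpolation=2);B=cv2.resize(b['img'][150:270,190:290],None,fx=4,fy=4,interpolation=2)
cv2.imwrite('pics/ab.png',np.hstack([A,B])[:,:,::-1])
go([.528,.3635,.085],-10.3)"
```

```text
dp [0.0049, -0.0032, 0.1153] turn [0.0038, -0.003, -0.0118] yaw -10.65 pos [0.529  0.3607 0.1426] F [0.08 0.45 1.14] M [ 0.   -0.09 -0.01] t 3.0333 w 0.06656248511765263
```

View pics/ab.png

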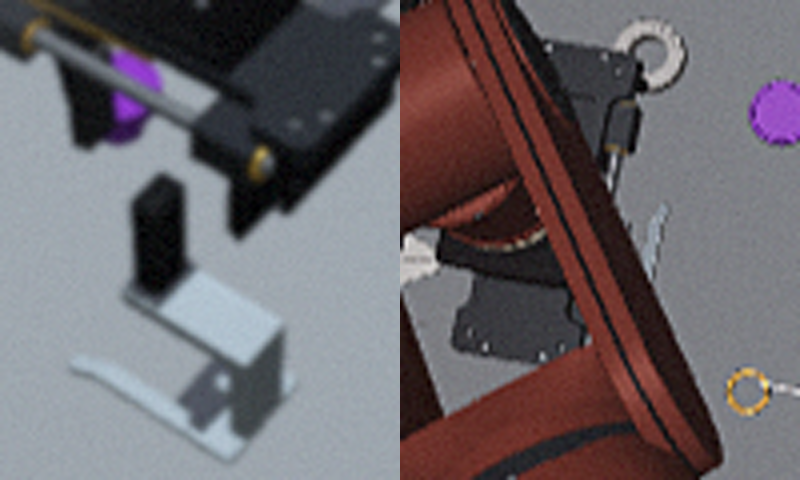

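Left crop: the fingertips at (85,145) and (240,235) straddle the handle top at (160,190), so the gripper is centred. The arm hides the handle in the right crop. Going down.

carry_out([
  {"dp": [0.005,-0.002,0.04],"turn": [0,0,0],"jaw": 0.2},
  {"dp": [0.005,-0.002,0.08],"turn": [0,0,0],"jaw": 0.2},
  {"dp": [0.005,-0.002,0.114],"turn": [0,0,0],"jaw": 0.2},
  {"dp": [0.005,-0.002,0.114],"turn": [0,0,0],"jaw": -0.4},
  {"dp": [0.005,-0.002,0.114],"turn": [0,0,0],"jaw": -0.5},
  {"dp": [0.005,-0.002,0.114],"turn": [0,0,0],"jaw": -0.7},
  {"dp": [0.005,-0.002,0.114],"turn": [0,0,0],"jaw": -1},
  {"dp": [0.005,-0.002,0.114],"turn": [0,0,0],"jaw": -1},
])

```text
clock: 3.7
ee_pos: [0.5287, 0.3636, 0.0857]
ee_rot: [0.0, 0.769, 0.639, 0.002]
contact_force: [-0.2, -0.1, -0.0]
width: 0.0269
grasp_force: 0.0
```

carry_out([
  {"dp": [0,0,0],"turn": [0,0,0],"jaw": -1},
  {"dp": [0,0,0],"turn": [0,0,0],"jaw": -1},
  {"dp": [0,0,0],"turn": [0,0,0],"jaw": -1},
  {"dp": [0,0,0],"turn": [0,0,0],"jaw": -1},
])

```text
clock: 4.03
ee_pos: [0.5283, 0.3633, 0.0846]
ee_rot: [0.0, 0.769, 0.639, 0.001]
contact_force: [1.9, -0.5, 4.6]
width: 0.0156
grasp_force: 30.0
```

```bash
python3 -c "
from h import *
go(rel=[0,0,.07])
a=cap('scene','s2')
A=cv2.resize(a['img'][225:345,250:350],None,fx=5,fy=5,interpolation=2)
cv2.imwrite('pics/s2c.png',A[:,:,::-1])"
```

```text
dp [0.0002, 0.0002, -0.14] turn None yaw -10.58 pos [0.5283 0.3633 0.0846] F [ 1.94 -0.52  4.56] M [-0.01 -0.22 -0.03] t 4.0333 w 0.015628287148654288
```

carry_out([
  {"dp": [0,0,-0.005],"turn": [0,0,0],"jaw": -1},
  {"dp": [0,0,-0.03],"turn": [0,0,0],"jaw": -1},
  {"dp": [0,0,-0.07],"turn": [0,0,0],"jaw": -1},
  {"dp": [0,0,-0.12],"turn": [0,0,0],"jaw": -1},
  {"dp": [0,0,-0.17],"turn": [0,0,0],"jaw": -1},
  {"dp": [0,0,-0.2],"turn": [0,0,0],"jaw": -1},
  {"dp": [0,0,-0.2],"turn": [0,0,0],"jaw": -1},
])

```text
clock: 4.67
ee_pos: [0.5291, 0.3642, 0.1884]
ee_rot: [0.001, 0.769, 0.639, 0.003]
contact_force: [1.1, -0.1, -3.0]
width: 0.0157
grasp_force: 30.0
```

```bash
python3 -c "
from h import *
go([.492,.128,.19],-10.3)"
```

```text
dp [-0.4779, 0.0137, -0.0051] turn [0.0095, -0.0079, -0.0086] yaw -10.56 pos [0.5291 0.3642 0.1884] F [ 1.13 -0.12 -2.96] M [-0.07 -0.18  0.  ] t 4.6667 w 0.015737260236817686
```

carry_out([
  {"dp": [-0.05,0.001,0],"turn": [0,0,0],"jaw": -1},
  {"dp": [-0.12,0.003,0],"turn": [0,0,0],"jaw": -1},
  {"dp": [-0.2,0.005,0],"turn": [0,0,0],"jaw": -1},
  {"dp": [-0.28,0.008,0],"turn": [0,0,0],"jaw": -1},
  {"dp": [-0.36,0.01,0],"turn": [0,0,0],"jaw": -1},
  {"dp": [-0.43,0.012,0],"turn": [0,0,0],"jaw": -1},
  {"dp": [-0.478,0.014,0],"turn": [0,0,0],"jaw": -1},
  {"dp": [-0.478,0.014,0],"turn": [0,0,0],"jaw": -1},
])

```text
clock: 5.33
ee_pos: [0.4885, 0.1228, 0.1818]
ee_rot: [-0.0, 0.77, 0.638, -0.002]
contact_force: [1.0, 0.4, -2.3]
width: 0.0157
grasp_force: 30.0
```

carry_out([
  {"dp": [0,0,0],"turn": [0,0,0],"jaw": -1},
  {"dp": [0,0,0],"turn": [0,0,0],"jaw": -1},
  {"dp": [0,0,0],"turn": [0,0,0],"jaw": -1},
  {"dp": [0,0,0],"turn": [0,0,0],"jaw": -1},
])

```text
clock: 5.67
ee_pos: [0.4902, 0.1278, 0.1831]
ee_rot: [-0.0, 0.769, 0.64, -0.0]
contact_force: [-0.3, -0.5, -2.8]
width: 0.0157
grasp_force: 30.0
```

```bash
python3 -c "
from h import *
go([.492,.128,.19],-10.3)
a=cap('scene','s3')
b=cap('top','t3')
A=cv2.resize(a['img'][150:270,280:400],None,fx=5,fy=5,interpolation=2)
cv2.imwrite('pics/s3c.png',A[:,:,::-1])"
```

```text
dp [0.0011, 0.0034, -0.0137] turn [-0.0015, -0.0001, -0.0063] yaw -10.49 pos [0.4902 0.1278 0.1831] F [-0.25 -0.5  -2.76] M [-0.   -0.14 -0.01] t 5.6667 w 0.01567384551291672
```

View pics/s3c.png

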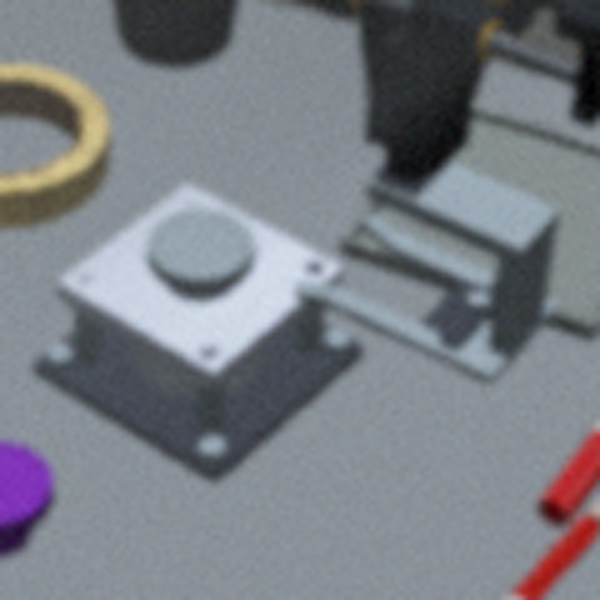

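```bash
cat > fit2.py <<'E'
from h import *
from scipy.optimize import least_squares
S=load('s3');m=.001
def k(p): return (np.array(p)+.5)/5-.5+[280,150]
def W(p,X):
    c,s=np.cos(p[2]),np.sin(p[2]); return [p[0]+c*X[0]-s*X[1],p[1]+s*X[0]+c*X[1],X[2]]
ob=[(k((302,289)),(35,29,4)),(k((370,222)),(35,-28,5)),(k((492,380)),(-58,27,0)),(k((538,229)),(-58,0,53))]
def r(p): return np.concatenate([proj(S,W(p,np.array(X)*m+[0,0,.0985]))-q for q,X in ob])
q=least_squares(r,[.49,.128,-.18]); print(q.x.round(4),r(q.x).reshape(-1,2).round(2).tolist())
f=lambda p: r([p[0],p[1],-.183]); q=least_squares(f,[.49,.128]); print(q.x.round(4),f(q.x).reshape(-1,2).round(2).tolist())
T=load('t3'); 
B=cv2.resize(T['img'][140:230,280:400],None,fx=5,fy=5,interpolation=2)
cv2.imwrite('pics/t3c.png',B[:,:,::-1])
for zd in(.050,.055,.06): print(zd,[onz(S,*k((201,243)),zd+.0185).round(4)],onz(load('top0'),330.75,184.9,zd+.0185).round(4))
E
python3 fit2.py
```

```text
[ 0.489   0.1288 -0.1492] [[-1.48, -0.53], [-0.83, -2.3], [1.08, -0.03], [1.1, 2.4]]
[0.4887 0.1284] [[-1.35, -1.1], [0.05, -2.49], [0.4, 0.27], [0.84, 2.86]]
0.05 [array([0.5902, 0.1084, 0.0685])] [0.5914 0.1099 0.0685]
0.055 [array([0.5878, 0.1137, 0.0735])] [0.5904 0.1101 0.0735]
0.06 [array([0.5854, 0.119 , 0.0785])] [0.5895 0.1102 0.0785]
```

View pics/t3c.png

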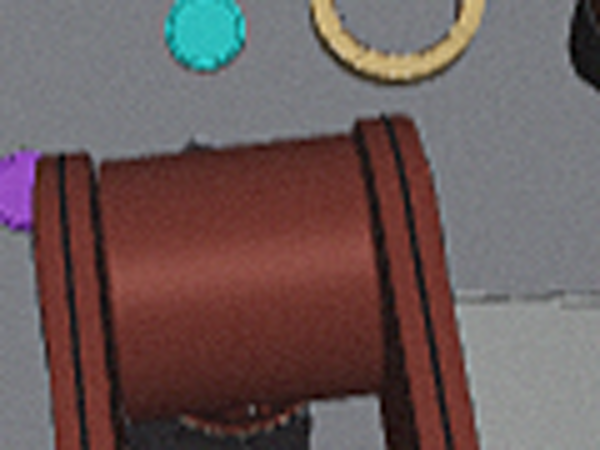

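```bash
python3 -c "
from h import *
go([.525,.1220,.1500],-10.5)"
```

```text
dp [0.0015, 0.0703, 0.0666] turn [-0.0009, -0.0001, 0.0003] yaw -10.49 pos [0.4903 0.1277 0.1833] F [-0.4  -0.06 -2.54] M [-0.05 -0.09  0.02] t 5.7667 w 0.015729758025101577
```

carry_out([
  {"dp": [0,0.035,0.01],"turn": [0,0,0],"jaw": -1},
  {"dp": [0.001,0.07,0.02],"turn": [0,0,0],"jaw": -1},
  {"dp": [0.001,0.07,0.035],"turn": [0,0,0],"jaw": -1},
  {"dp": [0.001,0.07,0.05],"turn": [0,0,0],"jaw": -1},
  {"dp": [0.001,0.07,0.06],"turn": [0,0,0],"jaw": -1},
  {"dp": [0.001,0.07,0.067],"turn": [0,0,0],"jaw": -1},
  {"dp": [0.001,0.07,0.067],"turn": [0,0,0],"jaw": -1},
  {"dp": [0.001,0.07,0.067],"turn": [0,0,0],"jaw": -1},
])

```text
clock: 6.43
ee_pos: [0.5244, 0.121, 0.1498]
ee_rot: [-0.0, 0.769, 0.639, -0.0]
contact_force: [0.2, 0.2, -3.1]
width: 0.0156
grasp_force: 30.0
```

carry_out([
  {"dp": [0,0,0],"turn": [0,0,0],"jaw": -1},
  {"dp": [0,0,0],"turn": [0,0,0],"jaw": -1},
  {"dp": [0,0,0.002],"turn": [0,0,0],"jaw": -1},
  {"dp": [0,0,0.004],"turn": [0,0,0],"jaw": -1},
  {"dp": [0,0,0.006],"turn": [0,0,0],"jaw": -1},
  {"dp": [0,0,0.006],"turn": [0,0,0],"jaw": -1},
])

```text
clock: 6.93
ee_pos: [0.5248, 0.1208, 0.1468]
ee_rot: [-0.0, 0.769, 0.639, -0.0]
contact_force: [0.1, -0.8, -1.9]
width: 0.0162
grasp_force: 30.0
```

```bash
python3 -c "
from h import *
go([.525,.1220,.1420],-10.5)"
```

```text
dp [0.0024, 0.0, 0.0096] turn [-0.0005, 0.0001, -0.0026] yaw -10.58 pos [0.5248 0.1208 0.1468] F [ 0.07 -0.82 -1.92] M [-0.01 -0.14 -0.03] t 6.9333 w 0.016169328481191732
```

carry_out([
  {"dp": [0,0,0.002],"turn": [0,0,0],"jaw": -1},
  {"dp": [0,0,0.002],"turn": [0,0,0],"jaw": -1},
  {"dp": [0,0,0.002],"turn": [0,0,0],"jaw": -1},
])

```text
clock: 7.18
ee_pos: [0.5249, 0.1208, 0.1459]
ee_rot: [-0.0, 0.769, 0.639, -0.0]
contact_force: [-0.2, -0.0, -3.3]
width: 0.0157
grasp_force: 30.0
```

carry_out([
  {"dp": [0,0,0.002],"turn": [0,0,0],"jaw": -1},
  {"dp": [0,0,0.002],"turn": [0,0,0],"jaw": -1},
  {"dp": [0,0,0.002],"turn": [0,0,0],"jaw": -1},
])

```text
clock: 7.43
ee_pos: [0.5248, 0.1209, 0.1449]
ee_rot: [-0.0, 0.769, 0.639, -0.0]
contact_force: [-0.4, 0.6, -3.0]
width: 0.0156
grasp_force: 30.0
```

carry_out([
  {"dp": [0,0,0.002],"turn": [0,0,0],"jaw": -1},
  {"dp": [0,0,0.002],"turn": [0,0,0],"jaw": -1},
  {"dp": [0,0,0.002],"turn": [0,0,0],"jaw": -1},
])

```text
clock: 7.68
ee_pos: [0.5248, 0.1209, 0.144]
ee_rot: [-0.0, 0.769, 0.639, -0.0]
contact_force: [0.8, -0.5, -3.0]
width: 0.0161
grasp_force: 30.0
```

carry_out([
  {"dp": [0,0,0.002],"turn": [0,0,0],"jaw": -1},
  {"dp": [0,0,0.002],"turn": [0,0,0],"jaw": -1},
  {"dp": [0,0,0.002],"turn": [0,0,0],"jaw": -1},
])

```text
clock: 7.93
ee_pos: [0.5248, 0.1208, 0.1429]
ee_rot: [-0.0, 0.769, 0.639, -0.0]
contact_force: [-0.2, -0.9, -2.7]
width: 0.0162
grasp_force: 30.0
```

carry_out([
  {"dp": [0,0,0.002],"turn": [0,0,0],"jaw": -1},
  {"dp": [0,0,0.002],"turn": [0,0,0],"jaw": -1},
  {"dp": [0,0,0.002],"turn": [0,0,0],"jaw": -1},
])

```text
clock: 8.18
ee_pos: [0.5248, 0.1209, 0.1419]
ee_rot: [-0.0, 0.769, 0.639, -0.0]
contact_force: [-0.7, 0.5, -3.4]
width: 0.0156
grasp_force: 30.0
```

carry_out([
  {"dp": [0,0,0.002],"turn": [0,0,0],"jaw": -1},
  {"dp": [0,0,0.002],"turn": [0,0,0],"jaw": -1},
  {"dp": [0,0,0.002],"turn": [0,0,0],"jaw": -1},
])

```text
clock: 8.43
ee_pos: [0.5249, 0.1209, 0.141]
ee_rot: [-0.0, 0.769, 0.639, -0.0]
contact_force: [0.3, 0.5, -2.4]
width: 0.0157
grasp_force: 30.0
```

carry_out([
  {"dp": [0,0,0.002],"turn": [0,0,0],"jaw": -1},
  {"dp": [0,0,0.002],"turn": [0,0,0],"jaw": -1},
  {"dp": [0,0,0.002],"turn": [0,0,0],"jaw": -1},
])

```text
clock: 8.68
ee_pos: [0.5249, 0.1208, 0.14]
ee_rot: [-0.0, 0.769, 0.639, -0.0]
contact_force: [-0.2, -0.4, -3.2]
width: 0.0159
grasp_force: 30.0
```

carry_out([
  {"dp": [0,0,0.002],"turn": [0,0,0],"jaw": -1},
  {"dp": [0,0,0.002],"turn": [0,0,0],"jaw": -1},
  {"dp": [0,0,0.002],"turn": [0,0,0],"jaw": -1},
])

```text
clock: 8.93
ee_pos: [0.5248, 0.1209, 0.1389]
ee_rot: [-0.0, 0.769, 0.639, -0.0]
contact_force: [-0.6, -0.2, -1.6]
width: 0.0157
grasp_force: 30.0
```

carry_out([
  {"dp": [0,0,0.002],"turn": [0,0,0],"jaw": -1},
  {"dp": [0,0,0.002],"turn": [0,0,0],"jaw": -1},
  {"dp": [0,0,0.002],"turn": [0,0,0],"jaw": -1},
])

```text
clock: 9.18
ee_pos: [0.525, 0.1208, 0.1381]
ee_rot: [0.0, 0.769, 0.639, 0.0]
contact_force: [1.4, -0.5, -2.4]
width: 0.0161
grasp_force: 30.0
```

carry_out([
  {"dp": [0,0,0.001],"turn": [0,0,0],"jaw": -1},
  {"dp": [0,0,0.001],"turn": [0,0,0],"jaw": -1},
])

```text
clock: 9.35
ee_pos: [0.5251, 0.1209, 0.1381]
ee_rot: [0.0, 0.769, 0.639, 0.0]
contact_force: [-2.0, -0.3, 1.9]
width: 0.0158
grasp_force: 30.0
```

```bash
python3 -c "
from h import *
go(rel=[0,0,0])"
```

```text
dp [0.0, 0.0, 0.0] turn None yaw -10.57 pos [0.5251 0.1209 0.1381] F [-2.04 -0.25  1.9 ] M [-0.    0.17  0.03] t 9.35 w 0.015804426380687
```

carry_out([
  {"dp": [0,0,-0.002],"turn": [0,0,0],"jaw": -1},
  {"dp": [0,0,-0.005],"turn": [0,0,0],"jaw": -1},
  {"dp": [0,0,-0.005],"turn": [0,0,0],"jaw": -1},
  {"dp": [0,0,-0.005],"turn": [0,0,0],"jaw": -1},
])

```text
clock: 9.68
ee_pos: [0.5249, 0.1208, 0.1399]
ee_rot: [-0.0, 0.769, 0.639, -0.0]
contact_force: [0.7, -0.5, -2.4]
width: 0.0156
grasp_force: 30.0
```

```bash
python3 -c "
from h import *
go([.525,.1209,.1400])"
```

```text
dp [0.0001, 0.0002, -0.0001] turn None yaw -10.58 pos [0.5249 0.1208 0.1399] F [ 0.72 -0.5  -2.42] M [ 0.04 -0.1   0.05] t 9.6833 w 0.015597344639901667
```

carry_out([
  {"dp": [0,0.004,0],"turn": [0,0,0],"jaw": -1},
  {"dp": [0,0.008,0],"turn": [0,0,0],"jaw": -1},
  {"dp": [0,0.012,0],"turn": [0,0,0],"jaw": -1},
  {"dp": [0,0.016,0],"turn": [0,0,0],"jaw": -1},
  {"dp": [0,0.016,0],"turn": [0,0,0],"jaw": -1},
])

```text
clock: 10.1
ee_pos: [0.5333, 0.1193, 0.1401]
ee_rot: [0.0, 0.769, 0.639, 0.0]
contact_force: [0.6, 1.1, -2.0]
width: 0.0163
grasp_force: 30.0
```

carry_out([
  {"dp": [0,0.004,0],"turn": [0,0,0],"jaw": -1},
  {"dp": [0,0.008,0],"turn": [0,0,0],"jaw": -1},
  {"dp": [0,0.012,0],"turn": [0,0,0],"jaw": -1},
  {"dp": [0,0.012,0],"turn": [0,0,0],"jaw": -1},
])

```text
clock: 10.43
ee_pos: [0.5391, 0.1182, 0.1401]
ee_rot: [0.0, 0.769, 0.639, 0.0]
contact_force: [0.2, 0.2, -2.7]
width: 0.0159
grasp_force: 30.0
```

```bash
python3 -c "
from h import *
go([.525,.1209,.1400])"
```

```text
dp [0.0002, -0.0288, 0.0002] turn None yaw -10.58 pos [0.5391 0.1182 0.1401] F [ 0.18  0.2  -2.69] M [-0.04 -0.09 -0.04] t 10.4333 w 0.01592684380607442
```

carry_out([
  {"dp": [0,0.004,0],"turn": [0,0,0],"jaw": -1},
  {"dp": [0,0.008,0],"turn": [0,0,0],"jaw": -1},
  {"dp": [0,0.012,0],"turn": [0,0,0],"jaw": -1},
  {"dp": [0,0.012,0],"turn": [0,0,0],"jaw": -1},
])

```text
clock: 10.77
ee_pos: [0.545, 0.1171, 0.1401]
ee_rot: [0.0, 0.769, 0.639, 0.0]
contact_force: [-0.3, 0.2, -1.6]
width: 0.0162
grasp_force: 30.0
```

carry_out([
  {"dp": [0,0.004,0],"turn": [0,0,0],"jaw": -1},
  {"dp": [0,0.008,0],"turn": [0,0,0],"jaw": -1},
  {"dp": [0,0.012,0],"turn": [0,0,0],"jaw": -1},
  {"dp": [0,0.012,0],"turn": [0,0,0],"jaw": -1},
])

```text
clock: 11.1
ee_pos: [0.5509, 0.116, 0.1401]
ee_rot: [0.0, 0.769, 0.639, 0.0]
contact_force: [-0.1, -0.8, -2.9]
width: 0.0157
grasp_force: 30.0
```

carry_out([
  {"dp": [0,0.004,0],"turn": [0,0,0],"jaw": -1},
  {"dp": [0,0.008,0],"turn": [0,0,0],"jaw": -1},
  {"dp": [0,0.012,0],"turn": [0,0,0],"jaw": -1},
  {"dp": [0,0.012,0],"turn": [0,0,0],"jaw": -1},
])

```text
clock: 11.43
ee_pos: [0.5568, 0.1149, 0.1401]
ee_rot: [0.0, 0.769, 0.639, 0.0]
contact_force: [-0.5, 0.4, -2.8]
width: 0.0158
grasp_force: 30.0
```

```bash
python3 -c "
from h import *
go([.525,.1209,.1400])"
```

```text
dp [0.0002, -0.0648, 0.0002] turn None yaw -10.58 pos [0.5568 0.1149 0.1401] F [-0.46  0.4  -2.8 ] M [-0.11 -0.15  0.02] t 11.4333 w 0.015830759975150595
```

carry_out([
  {"dp": [0,0.004,0],"turn": [0,0,0],"jaw": -1},
  {"dp": [0,0.008,0],"turn": [0,0,0],"jaw": -1},
  {"dp": [0,0.012,0],"turn": [0,0,0],"jaw": -1},
  {"dp": [0,0.012,0],"turn": [0,0,0],"jaw": -1},
])

```text
clock: 11.77
ee_pos: [0.5627, 0.1138, 0.1401]
ee_rot: [0.0, 0.769, 0.639, 0.0]
contact_force: [0.7, 0.0, -2.4]
width: 0.0155
grasp_force: 30.0
```

carry_out([
  {"dp": [0,0.004,0],"turn": [0,0,0],"jaw": -1},
  {"dp": [0,0.008,0],"turn": [0,0,0],"jaw": -1},
  {"dp": [0,0.012,0],"turn": [0,0,0],"jaw": -1},
  {"dp": [0,0.012,0],"turn": [0,0,0],"jaw": -1},
])

```text
clock: 12.1
ee_pos: [0.5686, 0.1127, 0.1401]
ee_rot: [0.0, 0.769, 0.639, 0.0]
contact_force: [1.0, 0.8, -2.1]
width: 0.0158
grasp_force: 30.0
```

carry_out([
  {"dp": [0,0.004,0],"turn": [0,0,0],"jaw": -1},
  {"dp": [0,0.008,0],"turn": [0,0,0],"jaw": -1},
  {"dp": [0,0.01,0],"turn": [0,0,0],"jaw": -1},
  {"dp": [0,0.01,0],"turn": [0,0,0],"jaw": -1},
])

```text
clock: 12.43
ee_pos: [0.5733, 0.1118, 0.1401]
ee_rot: [0.0, 0.769, 0.639, 0.0]
contact_force: [-1.0, -0.2, -2.2]
width: 0.0157
grasp_force: 30.0
```

```bash
python3 -c "
from h import *
go([.525,.1209,.1400])
a=cap('scene','s4')
A=cv2.resize(a['img'][160:250,270:390],None,fx=6,fy=6,interpolation=2)
cv2.imwrite('pics/s4c.png',A[:,:,::-1])"
```

```text
dp [0.0002, -0.0984, 0.0001] turn None yaw -10.58 pos [0.5733 0.1118 0.1401] F [-0.98 -0.18 -2.15] M [-0.03 -0.13  0.02] t 12.4333 w 0.015659404199131925
```

View pics/s4c.png

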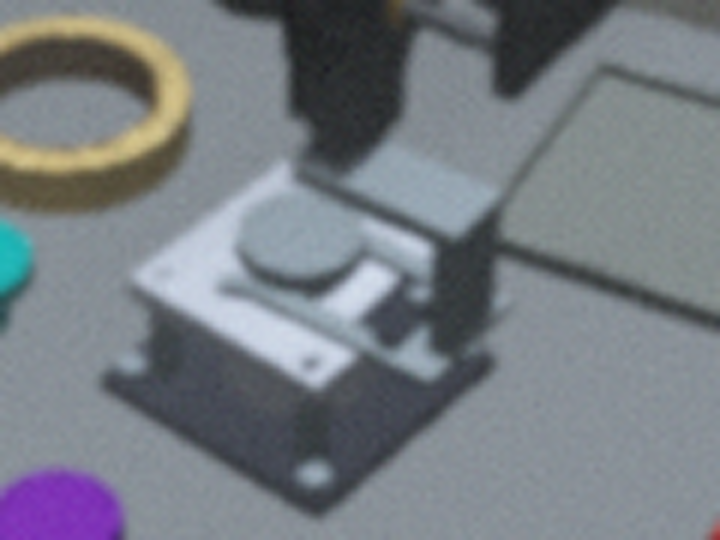

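The fork surrounds the neck under the head. The tips are near (222,285), and the dark stop's front edge at (375,330) is still roughly 20 mm short of the neck.

carry_out([
  {"dp": [0,0.004,0],"turn": [0,0,0],"jaw": -1},
  {"dp": [0,0.008,0],"turn": [0,0,0],"jaw": -1},
  {"dp": [0,0.012,0],"turn": [0,0,0],"jaw": -1},
  {"dp": [0,0.012,0],"turn": [0,0,0],"jaw": -1},
])

```text
clock: 12.82
ee_pos: [0.5795, 0.1106, 0.1401]
ee_rot: [0.0, 0.769, 0.639, 0.0]
contact_force: [0.2, 0.2, -2.6]
width: 0.0159
grasp_force: 30.0
```

carry_out([
  {"dp": [0,0.002,0],"turn": [0,0,0],"jaw": -1},
  {"dp": [0,0.004,0],"turn": [0,0,0],"jaw": -1},
  {"dp": [0,0.006,0],"turn": [0,0,0],"jaw": -1},
  {"dp": [0,0.006,0],"turn": [0,0,0],"jaw": -1},
])

```text
clock: 13.15
ee_pos: [0.5821, 0.1102, 0.1401]
ee_rot: [0.0, 0.769, 0.639, 0.0]
contact_force: [-0.5, -0.4, -2.8]
width: 0.0158
grasp_force: 30.0
```

```bash
python3 -c "
from h import *
go([.525,.1209,.1400])"
```

```text
dp [0.0001, -0.1162, 0.0001] turn None yaw -10.58 pos [0.5821 0.1102 0.1401] F [-0.46 -0.44 -2.8 ] M [-0.03 -0.12  0.04] t 13.15 w 0.015805007411124956
```

carry_out([
  {"dp": [0,0.002,0],"turn": [0,0,0],"jaw": -1},
  {"dp": [0,0.004,0],"turn": [0,0,0],"jaw": -1},
  {"dp": [0,0.006,0],"turn": [0,0,0],"jaw": -1},
  {"dp": [0,0.006,0],"turn": [0,0,0],"jaw": -1},
])

```text
clock: 13.48
ee_pos: [0.5851, 0.1096, 0.1401]
ee_rot: [0.0, 0.769, 0.639, 0.0]
contact_force: [0.5, -0.7, -2.4]
width: 0.0158
grasp_force: 30.0
```

carry_out([
  {"dp": [0,0.001,0],"turn": [0,0,0],"jaw": -1},
  {"dp": [0,0.002,0],"turn": [0,0,0],"jaw": -1},
  {"dp": [0,0.002,0],"turn": [0,0,0],"jaw": -1},
])

```text
clock: 13.73
ee_pos: [0.5859, 0.1095, 0.14]
ee_rot: [0.0, 0.769, 0.639, 0.0]
contact_force: [-0.6, 0.4, -2.7]
width: 0.0158
grasp_force: 30.0
```

```bash
python3 -c "
from h import *
go([.525,.1209,.1400])
S=cap('scene','s5')
# predict stop position: project fork-frame points x=-25..-7 at y=17,z=5
p=robot.observe()['ee_pos']; th=np.radians(-10.58); c,s=np.cos(th),np.sin(th)
for x in (35,-7,-13,-19,-25,-58):
  for y in((17,) if abs(x)<30 else (27,)):
    X=[p[0]-.0005+(c*x-s*y)/1e3,p[1]+.0007+(s*x+c*y)/1e3,p[2]-.0846+.005]; print(x,y,((proj(S,X)-[269.58,159.58])*6).round())
cv2.imwrite('pics/s5c.png',cv2.resize(S['img'][185:245,290:370],None,fx=10,fy=10,interpolation=2)[:,:,::-1])"
```

```text
dp [0.0001, -0.124, 0.0001] turn None yaw -10.57 pos [0.5859 0.1095 0.14  ] F [-0.58  0.37 -2.67] M [-0.04 -0.14  0.02] t 13.7333 w 0.01581515112781417
35 27 [191. 257.]
-7 17 [300. 287.]
-13 17 [313. 294.]
-19 17 [327. 300.]
-25 17 [340. 307.]
-58 27 [401. 360.]
```

View pics/s5c.png

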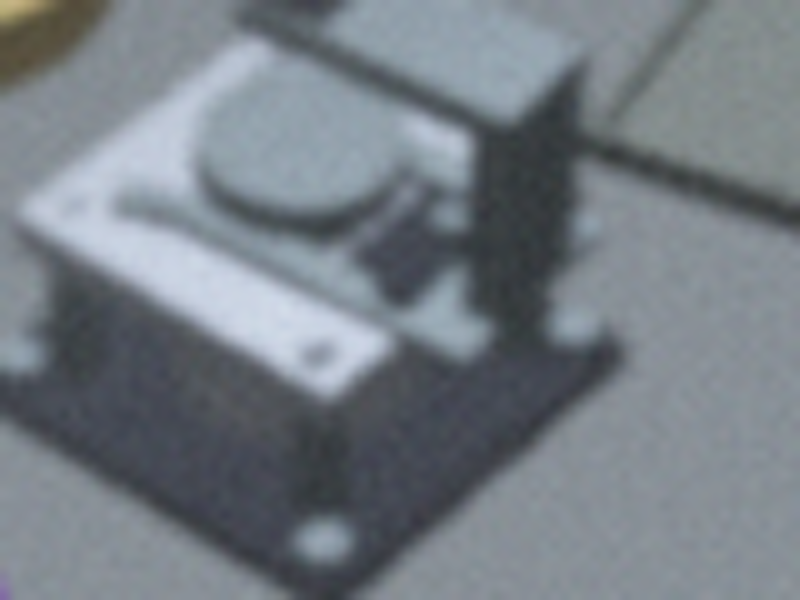

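carry_out([
  {"dp": [0,0.002,0],"turn": [0,0,0],"jaw": -1},
  {"dp": [0,0.004,0],"turn": [0,0,0],"jaw": -1},
  {"dp": [0,0.006,0],"turn": [0,0,0],"jaw": -1},
  {"dp": [0,0.006,0],"turn": [0,0,0],"jaw": -1},
])

```text
clock: 14.12
ee_pos: [0.589, 0.1088, 0.1401]
ee_rot: [0.0, 0.769, 0.639, 0.0]
contact_force: [0.6, -0.6, -2.3]
width: 0.0159
grasp_force: 30.0
```

carry_out([
  {"dp": [0,0.002,0],"turn": [0,0,0],"jaw": -1},
  {"dp": [0,0.004,0],"turn": [0,0,0],"jaw": -1},
  {"dp": [0,0.004,0],"turn": [0,0,0],"jaw": -1},
])

```text
clock: 14.37
ee_pos: [0.591, 0.1085, 0.1401]
ee_rot: [0.0, 0.769, 0.639, 0.0]
contact_force: [0.0, -0.1, -1.8]
width: 0.0158
grasp_force: 30.0
```

Expected contact is near TCP x = 0.597–0.600, so I'll use smaller steps from here.

carry_out([
  {"dp": [0,0.001,0],"turn": [0,0,0],"jaw": -1},
  {"dp": [0,0.002,0],"turn": [0,0,0],"jaw": -1},
  {"dp": [0,0.002,0],"turn": [0,0,0],"jaw": -1},
])

```text
clock: 14.62
ee_pos: [0.5918, 0.1084, 0.14]
ee_rot: [0.0, 0.769, 0.639, 0.0]
contact_force: [0.0, 0.7, -2.7]
width: 0.0155
grasp_force: 30.0
```

carry_out([
  {"dp": [0,0.001,0],"turn": [0,0,0],"jaw": -1},
  {"dp": [0,0.001,0],"turn": [0,0,0],"jaw": -1},
])

```text
clock: 14.78
ee_pos: [0.5923, 0.1083, 0.1401]
ee_rot: [0.0, 0.769, 0.639, 0.0]
contact_force: [-0.5, -0.1, -2.0]
width: 0.016
grasp_force: 30.0
```

```bash
python3 -c "
from h import *
go([.525,.1209,.1400])"
```

```text
dp [0.0001, -0.137, 0.0001] turn None yaw -10.57 pos [0.5923 0.1083 0.1401] F [-0.48 -0.12 -2.01] M [-0.02 -0.17 -0.02] t 14.7833 w 0.016003463595420132
```

carry_out([
  {"dp": [0,0.001,0],"turn": [0,0,0],"jaw": -1},
  {"dp": [0,0.0015,0],"turn": [0,0,0],"jaw": -1},
  {"dp": [0,0.0015,0],"turn": [0,0,0],"jaw": -1},
])

```text
clock: 15.03
ee_pos: [0.593, 0.1081, 0.1401]
ee_rot: [0.0, 0.769, 0.639, 0.0]
contact_force: [-0.0, -0.7, -2.4]
width: 0.0158
grasp_force: 30.0
```

carry_out([
  {"dp": [0,0.001,0],"turn": [0,0,0],"jaw": -1},
  {"dp": [0,0.001,0],"turn": [0,0,0],"jaw": -1},
])

```text
clock: 15.2
ee_pos: [0.5935, 0.108, 0.14]
ee_rot: [0.0, 0.769, 0.639, -0.0]
contact_force: [-0.2, 0.0, -1.3]
width: 0.0155
grasp_force: 30.0
```

carry_out([
  {"dp": [0,0.001,0],"turn": [0,0,0],"jaw": -1},
  {"dp": [0,0.0015,0],"turn": [0,0,0],"jaw": -1},
  {"dp": [0,0.0015,0],"turn": [0,0,0],"jaw": -1},
])

```text
clock: 15.45
ee_pos: [0.5943, 0.1079, 0.1401]
ee_rot: [0.0, 0.769, 0.639, 0.0]
contact_force: [0.1, 1.0, -2.0]
width: 0.016
grasp_force: 30.0
```

carry_out([
  {"dp": [0,0.001,0],"turn": [0,0,0],"jaw": -1},
  {"dp": [0,0.001,0],"turn": [0,0,0],"jaw": -1},
])

```text
clock: 15.62
ee_pos: [0.5946, 0.1078, 0.14]
ee_rot: [-0.0, 0.769, 0.639, -0.0]
contact_force: [-0.2, -1.0, -3.0]
width: 0.016
grasp_force: 30.0
```

```bash
python3 -c "
from h import *
go([.525,.1209,.1400])"
```

```text
dp [0.0002, -0.1417, 0.0] turn None yaw -10.57 pos [0.5946 0.1078 0.14  ] F [-0.23 -0.99 -2.96] M [-0.01 -0.07  0.05] t 15.6167 w 0.01601988125122409
```

carry_out([
  {"dp": [0,0.0008,0],"turn": [0,0,0],"jaw": -1},
  {"dp": [0,0.0008,0],"turn": [0,0,0],"jaw": -1},
])

```text
clock: 15.78
ee_pos: [0.595, 0.1078, 0.14]
ee_rot: [-0.0, 0.769, 0.639, -0.0]
contact_force: [-0.3, 0.6, -2.3]
width: 0.0158
grasp_force: 30.0
```

```bash
python3 -c "
from h import *
go([.525,.1209,.1400])"
```

```text
dp [0.0001, -0.1425, -0.0] turn None yaw -10.57 pos [0.595  0.1078 0.14  ] F [-0.32  0.59 -2.35] M [ 0.   -0.02  0.06] t 15.7833 w 0.01577319158722117
```

carry_out([
  {"dp": [0,0.0008,0],"turn": [0,0,0],"jaw": -1},
  {"dp": [0,0.0008,0],"turn": [0,0,0],"jaw": -1},
])

```text
clock: 15.95
ee_pos: [0.5953, 0.1077, 0.14]
ee_rot: [-0.0, 0.769, 0.639, -0.0]
contact_force: [-1.3, 0.1, -1.4]
width: 0.016
grasp_force: 30.0
```

```bash
python3 -c "
from h import *
go([.525,.1209,.1400])"
```

```text
dp [0.0002, -0.143, 0.0] turn None yaw -10.57 pos [0.5953 0.1077 0.14  ] F [-1.27  0.11 -1.36] M [ 0.03  0.16 -0.04] t 15.95 w 0.01597271982888315
```

carry_out([
  {"dp": [0,0.0008,0],"turn": [0,0,0],"jaw": -1},
  {"dp": [0,0.0008,0],"turn": [0,0,0],"jaw": -1},
])

```text
clock: 16.12
ee_pos: [0.5955, 0.1077, 0.1399]
ee_rot: [-0.0, 0.769, 0.639, -0.0]
contact_force: [-2.0, 0.0, -1.7]
width: 0.0158
grasp_force: 30.0
```

```bash
python3 -c "
from h import *
go([.525,.1209,.1400])"
```

```text
dp [0.0001, -0.1435, -0.0] turn None yaw -10.57 pos [0.5955 0.1077 0.1399] F [-2.04  0.05 -1.65] M [0.09 0.43 0.02] t 16.1167 w 0.01578697219700881
```

carry_out([
  {"dp": [0,0.0008,0],"turn": [0,0,0],"jaw": -1},
  {"dp": [0,0.0014,0],"turn": [0,0,0],"jaw": -1},
  {"dp": [0,0.0014,0],"turn": [0,0,0],"jaw": -1},
])

```text
clock: 16.37
ee_pos: [0.596, 0.1076, 0.1399]
ee_rot: [-0.001, 0.769, 0.639, -0.001]
contact_force: [-4.2, 1.0, 0.1]
width: 0.0157
grasp_force: 30.0
```

```bash
python3 -c "
from h import *
go([.525,.1209,.1400])"
```

```text
dp [0.0001, -0.1445, -0.0001] turn None yaw -10.57 pos [0.596  0.1076 0.1399] F [-4.18  1.02  0.1 ] M [ 0.12  0.98 -0.04] t 16.3667 w 0.015723398146898875
```

carry_out([
  {"dp": [0,0.0004,0],"turn": [0,0,0],"jaw": -1},
  {"dp": [0,0.0004,0],"turn": [0,0,0],"jaw": -1},
  {"dp": [0,0.0004,0],"turn": [0,0,0],"jaw": -1},
  {"dp": [0,0.0004,0],"turn": [0,0,0],"jaw": -1},
  {"dp": [0,0.0004,0],"turn": [0,0,0],"jaw": -1},
  {"dp": [0,0.0004,0],"turn": [0,0,0],"jaw": -1},
  {"dp": [0,0.0004,0],"turn": [0,0,0],"jaw": -1},
])

```text
clock: 16.95
ee_pos: [0.5961, 0.1075, 0.1398]
ee_rot: [-0.001, 0.769, 0.639, -0.001]
contact_force: [-5.7, 0.9, -0.3]
width: 0.0156
grasp_force: 30.0
```

```bash
python3 -c "
from h import *
go([.525,.1209,.1400])"
```

```text
dp [0.0002, -0.1448, -0.0002] turn None yaw -10.57 pos [0.5961 0.1075 0.1398] F [-5.66  0.88 -0.32] M [0.14 1.26 0.03] t 16.95 w 0.0156432233484788
```

carry_out([
  {"dp": [0,-0.001,0],"turn": [0,0,0],"jaw": -1},
  {"dp": [0,-0.002,0],"turn": [0,0,0],"jaw": -1},
  {"dp": [0,-0.002,-0.001],"turn": [0,0,0],"jaw": -1},
  {"dp": [0,-0.002,-0.002],"turn": [0,0,0],"jaw": -1},
  {"dp": [0,-0.002,-0.003],"turn": [0,0,0],"jaw": -1},
  {"dp": [0,-0.002,-0.004],"turn": [0,0,0],"jaw": -1},
  {"dp": [0,-0.002,-0.004],"turn": [0,0,0],"jaw": -1},
])

```text
clock: 17.53
ee_pos: [0.5957, 0.1076, 0.1418]
ee_rot: [-0.0, 0.769, 0.639, -0.0]
contact_force: [-1.4, -0.3, -4.9]
width: 0.0163
grasp_force: 30.0
```

```bash
python3 -c "
from h import *
go([.525,.1209,.1400])"
```

```text
dp [0.0002, -0.144, 0.0036] turn None yaw -10.58 pos [0.5957 0.1076 0.1418] F [-1.39 -0.27 -4.86] M [ 0.08  0.34 -0.03] t 17.5333 w 0.016258837474367308
```

carry_out([
  {"dp": [0,0,-0.001],"turn": [0,0,0],"jaw": -1},
  {"dp": [0,0,-0.001],"turn": [0,0,0],"jaw": -1},
])

```text
clock: 17.7
ee_pos: [0.5956, 0.1076, 0.1423]
ee_rot: [-0.0, 0.769, 0.639, -0.0]
contact_force: [-2.7, 0.2, -4.9]
width: 0.0162
grasp_force: 30.0
```

carry_out([
  {"dp": [0,0,-0.0008],"turn": [0,0,0],"jaw": -1},
  {"dp": [0,0,-0.0008],"turn": [0,0,0],"jaw": -1},
])

```text
clock: 17.87
ee_pos: [0.5955, 0.1076, 0.1426]
ee_rot: [-0.0, 0.769, 0.639, -0.0]
contact_force: [-2.9, -0.7, -5.8]
width: 0.016
grasp_force: 30.0
```

carry_out([
  {"dp": [0,0,-0.001],"turn": [0,0,0],"jaw": -1},
  {"dp": [0,0,-0.002],"turn": [0,0,0],"jaw": -1},
  {"dp": [0,0,-0.002],"turn": [0,0,0],"jaw": -1},
])

```text
clock: 18.12
ee_pos: [0.5952, 0.1076, 0.1434]
ee_rot: [-0.0, 0.769, 0.639, -0.001]
contact_force: [-2.9, 0.3, -8.2]
width: 0.0158
grasp_force: 30.0
```

carry_out([
  {"dp": [0,0,-0.001],"turn": [0,0,0],"jaw": -1},
  {"dp": [0,0,-0.001],"turn": [0,0,0],"jaw": -1},
])

```text
clock: 18.28
ee_pos: [0.5953, 0.1077, 0.1439]
ee_rot: [-0.0, 0.769, 0.639, -0.001]
contact_force: [-2.4, 0.4, -8.6]
width: 0.0156
grasp_force: 30.0
```

```bash
python3 -c "
from h import *
go([.525,.1209,.1400])"
```

```text
dp [0.0003, -0.143, 0.008] turn None yaw -10.57 pos [0.5953 0.1077 0.1439] F [-2.38  0.41 -8.59] M [ 0.02  0.73 -0.02] t 18.2833 w 0.01555668023909071
```

carry_out([
  {"dp": [0,0,-0.001],"turn": [0,0,0],"jaw": -1},
  {"dp": [0,0,-0.002],"turn": [0,0,0],"jaw": -1},
  {"dp": [0,0,-0.002],"turn": [0,0,0],"jaw": -1},
])

```text
clock: 18.53
ee_pos: [0.5955, 0.1076, 0.1454]
ee_rot: [-0.0, 0.769, 0.639, -0.0]
contact_force: [-3.9, 0.4, -7.8]
width: 0.0156
grasp_force: 30.0
```

carry_out([
  {"dp": [0,0,-0.001],"turn": [0,0,0],"jaw": -1},
  {"dp": [0,0,-0.001],"turn": [0,0,0],"jaw": -1},
])

```text
clock: 18.7
ee_pos: [0.5957, 0.1077, 0.1463]
ee_rot: [-0.0, 0.769, 0.639, -0.0]
contact_force: [-4.9, 0.8, -5.5]
width: 0.0159
grasp_force: 30.0
```

```bash
python3 -c "
from h import *
go([.525,.1209,.1400])"
```

```text
dp [0.0001, -0.1439, 0.0127] turn None yaw -10.57 pos [0.5957 0.1077 0.1463] F [-4.94  0.83 -5.53] M [ 0.08  1.05 -0.02] t 18.7 w 0.015892144471977405
```

carry_out([
  {"dp": [0,-0.001,-0.001],"turn": [0,0,0],"jaw": -1},
  {"dp": [0,-0.001,-0.002],"turn": [0,0,0],"jaw": -1},
  {"dp": [0,-0.001,-0.003],"turn": [0,0,0],"jaw": -1},
  {"dp": [0,-0.001,-0.004],"turn": [0,0,0],"jaw": -1},
  {"dp": [0,-0.001,-0.004],"turn": [0,0,0],"jaw": -1},
])

```text
clock: 19.12
ee_pos: [0.5971, 0.1077, 0.1495]
ee_rot: [0.001, 0.769, 0.639, 0.002]
contact_force: [0.4, -0.8, -2.5]
width: 0.0156
grasp_force: 30.0
```

```bash
python3 -c "
from h import *
go([.525,.1209,.1400])"
```

```text
dp [-0.0005, -0.1467, 0.0184] turn None yaw -10.58 pos [0.5971 0.1077 0.1495] F [ 0.38 -0.83 -2.53] M [-0.05 -0.16  0.01] t 19.1167 w 0.015585859466978635
```

carry_out([
  {"dp": [0,0,0],"turn": [0,0,0],"jaw": -1},
  {"dp": [0,0,0],"turn": [0,0,0],"jaw": -1},
  {"dp": [0,0,-0.002],"turn": [0,0,0],"jaw": -1},
  {"dp": [0,0,-0.004],"turn": [0,0,0],"jaw": -1},
  {"dp": [0,0,-0.006],"turn": [0,0,0],"jaw": -1},
  {"dp": [0,0,-0.006],"turn": [0,0,0],"jaw": -1},
])

```text
clock: 19.62
ee_pos: [0.5955, 0.1077, 0.1512]
ee_rot: [0.0, 0.769, 0.639, 0.0]
contact_force: [-0.4, 0.7, -2.9]
width: 0.0157
grasp_force: 30.0
```

```bash
python3 -c "
from h import *
go([.525,.1209,.1400])
a=cap('scene','s6')
cv2.imwrite('pics/s6c.png',cv2.resize(a['img'][170:250,285:385],None,fx=7,fy=7,interpolation=2)[:,:,::-1])"
```

```text
dp [0.0001, -0.1435, 0.0224] turn None yaw -10.57 pos [0.5955 0.1077 0.1512] F [-0.43  0.66 -2.87] M [ 0.02 -0.09  0.02] t 19.6167 w 0.015739379739580193
```

View pics/s6c.png

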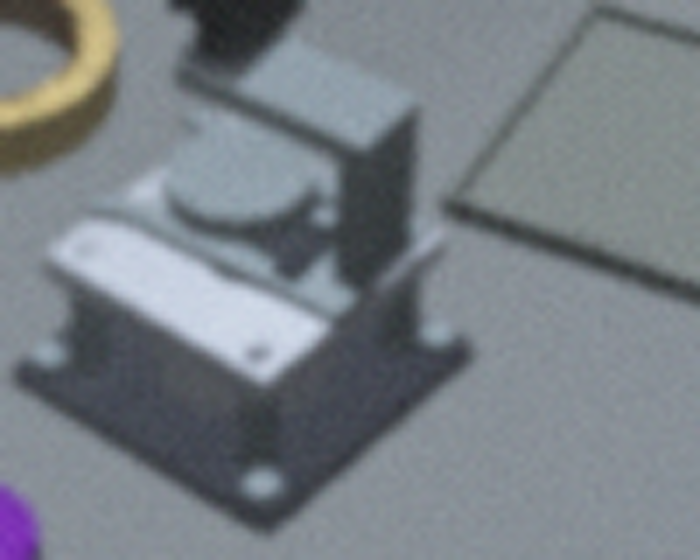

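The cap rides on the fork with its head at (240,175). That was picture 11, one over the limit of 10, so I'll view no more and work from numbers.

carry_out([
  {"dp": [0,0,-0.005],"turn": [0,0,0],"jaw": -1},
  {"dp": [0,0,-0.012],"turn": [0,0,0],"jaw": -1},
  {"dp": [0,0,-0.022],"turn": [0,0,0],"jaw": -1},
  {"dp": [0,0,-0.034],"turn": [0,0,0],"jaw": -1},
  {"dp": [0,0,-0.046],"turn": [0,0,0],"jaw": -1},
  {"dp": [0,0,-0.058],"turn": [0,0,0],"jaw": -1},
  {"dp": [0,0,-0.07],"turn": [0,0,0],"jaw": -1},
  {"dp": [0,0,-0.08],"turn": [0,0,0],"jaw": -1},
])

```text
clock: 20.33
ee_pos: [0.5956, 0.1078, 0.1921]
ee_rot: [0.0, 0.769, 0.639, 0.0]
contact_force: [-0.2, 0.7, -2.8]
width: 0.0159
grasp_force: 30.0
```

carry_out([
  {"dp": [0,0,-0.006],"turn": [0,0,0],"jaw": -1},
  {"dp": [0,0,-0.01],"turn": [0,0,0],"jaw": -1},
  {"dp": [0,0,-0.01],"turn": [0,0,0],"jaw": -1},
  {"dp": [0,0,-0.01],"turn": [0,0,0],"jaw": -1},
  {"dp": [0,0,-0.01],"turn": [0,0,0],"jaw": -1},
  {"dp": [0,0,-0.01],"turn": [0,0,0],"jaw": -1},
])

```text
clock: 20.83
ee_pos: [0.595, 0.1077, 0.1954]
ee_rot: [-0.0, 0.769, 0.639, -0.0]
contact_force: [0.4, -0.4, -2.4]
width: 0.0159
grasp_force: 30.0
```

```bash
python3 -c "
from h import *
go([.501,-.0465,.1950])"
```

```text
dp [-0.3377, -0.1282, 0.001] turn None yaw -10.57 pos [0.595  0.1077 0.1954] F [ 0.39 -0.43 -2.41] M [-0.06 -0.1   0.01] t 20.8333 w 0.015923751508459403
```

carry_out([
  {"dp": [-0.006,-0.0024,0],"turn": [0,0,0],"jaw": -1},
  {"dp": [-0.018,-0.0071,0],"turn": [0,0,0],"jaw": -1},
  {"dp": [-0.036,-0.0143,0],"turn": [0,0,0],"jaw": -1},
  {"dp": [-0.058,-0.023,0],"turn": [0,0,0],"jaw": -1},
  {"dp": [-0.082,-0.0325,0],"turn": [0,0,0],"jaw": -1},
  {"dp": [-0.106,-0.042,0],"turn": [0,0,0],"jaw": -1},
  {"dp": [-0.13,-0.0515,0],"turn": [0,0,0],"jaw": -1},
  {"dp": [-0.154,-0.061,0],"turn": [0,0,0],"jaw": -1},
])

```text
clock: 21.5
ee_pos: [0.5503, 0.0362, 0.1961]
ee_rot: [0.0, 0.769, 0.639, 0.0]
contact_force: [0.7, 0.0, -3.9]
width: 0.0155
grasp_force: 30.0
```

carry_out([
  {"dp": [-0.024,-0.0095,0],"turn": [0,0,0],"jaw": -1},
  {"dp": [-0.048,-0.019,0],"turn": [0,0,0],"jaw": -1},
  {"dp": [-0.072,-0.0285,0],"turn": [0,0,0],"jaw": -1},
  {"dp": [-0.096,-0.038,0],"turn": [0,0,0],"jaw": -1},
  {"dp": [-0.12,-0.0475,0],"turn": [0,0,0],"jaw": -1},
  {"dp": [-0.142,-0.056,0],"turn": [0,0,0],"jaw": -1},
  {"dp": [-0.16,-0.063,0],"turn": [0,0,0],"jaw": -1},
  {"dp": [-0.174,-0.069,0],"turn": [0,0,0],"jaw": -1},
])

```text
clock: 22.17
ee_pos: [0.5007, -0.0426, 0.196]
ee_rot: [0.0, 0.769, 0.639, 0.0]
contact_force: [0.2, -0.3, -3.0]
width: 0.0159
grasp_force: 30.0
```

carry_out([
  {"dp": [-0.007,-0.003,0],"turn": [0,0,0],"jaw": -1},
  {"dp": [-0.0105,-0.004,0],"turn": [0,0,0],"jaw": -1},
  {"dp": [-0.0105,-0.004,0],"turn": [0,0,0],"jaw": -1},
  {"dp": [-0.0105,-0.004,0],"turn": [0,0,0],"jaw": -1},
  {"dp": [-0.0105,-0.004,0],"turn": [0,0,0],"jaw": -1},
])

```text
clock: 22.58
ee_pos: [0.4986, -0.046, 0.1959]
ee_rot: [-0.0, 0.769, 0.639, 0.0]
contact_force: [0.7, -0.5, -3.0]
width: 0.0159
grasp_force: 30.0
```

```bash
python3 -c "
from h import *
go([.498,-.047,.1200])
S=cap('scene','s7');g=S['img'].mean(2); S0=load('scene0')['img'].mean(2)
for n,X in(('deckcentre',[.590,.1095,.0535]),):
  u,v=proj(S,X).round().astype(int); print(n,u,v); print('now');print(g[v-10:v+9:2,u-14:u+15:3].astype(int)); print('before');print(S0[v-10:v+9:2,u-14:u+15:3].astype(int))
p=robot.observe()['ee_pos']; u,v=proj(S,[p[0]-.007,p[1]+.0013,p[2]-.0846+.015]).round().astype(int); print(u,v); print(g[v-14:v+15:2,u-20:u+21:3].astype(int))"
```

```text
dp [-0.0022, -0.0008, 0.1519] turn None yaw -10.55 pos [ 0.4986 -0.046   0.1959] F [ 0.68 -0.53 -3.01] M [-0.04 -0.15  0.02] t 22.5833 w 0.015929121738951765
deckcentre 320 204
now
[[158 195 201 204 205 207 205 202 193 159]
 [195 202 204 204 206 204 204 207 208 204]
 [203 201 202 201 203 202 206 209 206 210]
 [204 205 203 175 142 142 178 209 208 212]
 [207 206 180 105 140 140 107 186 214 214]
 [206 209 156 168 151 153 166 152 217 216]
 [205 207 195 189 106 106 176 195 214 215]
 [205 209 208 192 111  89 183 213 214 212]
 [205 210 208 202 170 167 212 214 215 213]
 [211 211 210 209 213 216 213 209 213 218]]
before
[[153 189 167 153 150 158 151 168 185 153]
 [191 184 154 154 156 153 157 151 185 200]
 [195 177 154 157 157 155 158 155 168 207]
 [197 161 154 154 157 154 156 152 158 206]
 [200 154 145 154 158 156 158 147 141 209]
 [203 187  97 137 151 153 148  98 178 212]
 [205 200 142  72  94  90  76 123 209 210]
 [204 203 198 108  70  70 102 199 210 213]
 [204 204 207 196 168 163 200 211 209 211]
 [205 206 205 206 209 211 212 211 206 207]]
388 152
[[ 95  94  89  89  82  77  92 127 153 150 155 143 154 140]
 [ 89  89  98  93  89  74  74  85 119 143 154 152 148 156]
 [ 95  93  89  93  91  89  89  74  74  91 128 153 155 153]
 [ 92  92  94  94  98  92  95  93  86  70  73  99 136 154]
 [ 92  92  94  92 135 118 117 103  90  88  86  73  72  99]
 [ 91  95  97  90 143 150 151 139 120  94  89  87  68  65]
 [ 92  92  95 121 152 155 153 152 150 131  92  91  66  62]
 [ 94  96  98 142 154 157 150 154 152 148 105  87  59  63]
 [ 99  93  95 121 157 151 152 154 155 155 149 100  64  61]
 [142 127 118  91 128 153 159 159 158 130 134 101  57  57]
 [112 118 148 116  82 109 133 135 109  74 115  96  57  55]
 [130 110 104 130 115  80  73  71  65  67  68  62  57  52]
 [136 133 133 118 105 131 133 110  78  70  80 103  60  56]
 [138 138 140 140  91  79 120 154 111  68 129 108  58  57]
 [138 139 138 139 128  86  73 106 117 114 163 122  69  63]]
```

carry_out([
  {"dp": [-0.002,0,0.008],"turn": [0,0,0],"jaw": -1},
  {"dp": [-0.002,0,0.028],"turn": [0,0,0],"jaw": -1},
  {"dp": [-0.002,0,0.055],"turn": [0,0,0],"jaw": -1},
  {"dp": [-0.002,0,0.085],"turn": [0,0,0],"jaw": -1},
  {"dp": [-0.002,0,0.115],"turn": [0,0,0],"jaw": -1},
  {"dp": [-0.002,0,0.14],"turn": [0,0,0],"jaw": -1},
  {"dp": [-0.002,0,0.155],"turn": [0,0,0],"jaw": -1},
  {"dp": [-0.002,0,0.164],"turn": [0,0,0],"jaw": -1},
])

```text
clock: 23.3
ee_pos: [0.4971, -0.047, 0.112]
ee_rot: [-0.001, 0.769, 0.639, -0.001]
contact_force: [-0.7, -0.4, -3.3]
width: 0.0155
grasp_force: 30.0
```

carry_out([
  {"dp": [0,0,0.003],"turn": [0,0,0],"jaw": -1},
  {"dp": [0,0,0.005],"turn": [0,0,0],"jaw": -1},
  {"dp": [0,0,0.005],"turn": [0,0,0],"jaw": -1},
  {"dp": [0,0,0.005],"turn": [0,0,0],"jaw": -1},
])

```text
clock: 23.63
ee_pos: [0.4988, -0.0475, 0.1122]
ee_rot: [0.001, 0.769, 0.639, 0.0]
contact_force: [0.2, 0.5, -2.4]
width: 0.0161
grasp_force: 30.0
```

```bash
python3 -c "
from h import *
go([.498,-.047,.1036])"
```

```text
dp [0.0006, -0.0017, 0.0172] turn None yaw -10.57 pos [ 0.4988 -0.0475  0.1122] F [ 0.19  0.47 -2.4 ] M [-0.07 -0.12 -0.  ] t 23.6333 w 0.016073237650426966
```

carry_out([
  {"dp": [0,0,0.0025],"turn": [0,0,0],"jaw": -1},
  {"dp": [0,0,0.005],"turn": [0,0,0],"jaw": -1},
  {"dp": [0,0,0.0075],"turn": [0,0,0],"jaw": -1},
  {"dp": [0,0,0.01],"turn": [0,0,0],"jaw": -1},
  {"dp": [0,0,0.012],"turn": [0,0,0],"jaw": -1},
  {"dp": [0,0,0.014],"turn": [0,0,0],"jaw": -1},
  {"dp": [0,0,0.016],"turn": [0,0,0],"jaw": -1},
  {"dp": [0,0,0.016],"turn": [0,0,0],"jaw": -1},
])

```text
clock: 24.3
ee_pos: [0.4981, -0.0473, 0.1032]
ee_rot: [-0.0, 0.769, 0.639, -0.0]
contact_force: [-0.3, 0.1, -3.0]
width: 0.016
grasp_force: 30.0
```

carry_out([
  {"dp": [0,0,0],"turn": [0,0,0],"jaw": -1},
  {"dp": [0,0,0],"turn": [0,0,0],"jaw": -1},
  {"dp": [0,0,0],"turn": [0,0,0],"jaw": -1},
])

```text
clock: 24.55
ee_pos: [0.4983, -0.0474, 0.1035]
ee_rot: [0.0, 0.769, 0.639, 0.0]
contact_force: [0.4, 0.6, -2.3]
width: 0.0159
grasp_force: 30.0
```

```bash
python3 -c "
from h import *
go([.498,-.047,.1036])"
```

```text
dp [0.0006, -0.0006, -0.0002] turn None yaw -10.57 pos [ 0.4983 -0.0474  0.1035] F [ 0.41  0.63 -2.32] M [-0.05 -0.14  0.06] t 24.55 w 0.015910357455210182
```

carry_out([
  {"dp": [0,-0.003,0],"turn": [0,0,0],"jaw": -1},
  {"dp": [0,-0.008,0],"turn": [0,0,0],"jaw": -1},
  {"dp": [0,-0.014,0],"turn": [0,0,0],"jaw": -1},
  {"dp": [0,-0.02,0],"turn": [0,0,0],"jaw": -1},
  {"dp": [0,-0.026,0],"turn": [0,0,0],"jaw": -1},
  {"dp": [0,-0.03,0],"turn": [0,0,0],"jaw": -1},
])

```text
clock: 25.05
ee_pos: [0.4829, -0.0445, 0.1034]
ee_rot: [-0.0, 0.769, 0.639, -0.0]
contact_force: [-0.4, 0.4, -1.8]
width: 0.016
grasp_force: 30.0
```

```bash
python3 -c "
from h import *
go([.498,-.047,.1036])
S=cap('scene','s8');g=S['img'].mean(2)
u,v=proj(S,[.491,-.046,.0365]).round().astype(int); print(u,v); print(g[v-14:v+17:2,u-20:u+21:3].astype(int))"
```

```text
dp [0.0005, 0.0306, -0.0004] turn None yaw -10.57 pos [ 0.4829 -0.0445  0.1034] F [-0.39  0.36 -1.79] M [-0.02 -0.14 -0.04] t 25.05 w 0.015951957435407577
384 182
[[141 138 136 136 140 141 141  81  16  18  41 122 120 106]
 [138 139 114 125 142 139 132  64  20  37 122 167 157 148]
 [142 129 107  97 102 129 103  81  70  90 159 167 168 165]
 [137 111 134 135 119  93  73  66  88 134 167 166 163 164]
 [130 117 135 136 135 136 130 101  66  83 133 159 164 165]
 [112 132 137 136 148 158 162 159 140  96  74 101 150 165]
 [117 137 135 140 165 164 167 161 163 145 125  86  76 116]
 [134 136 136 135 166 167 162 165 163 160 140 134 105  73]
 [139 136 134 120 166 165 164 167 161 160 147 141 134 119]
 [133 138 138 102 138 164 167 164 162 149 150 157 146 128]
 [138 136 149 127  78 127 146 155 133  94 106 134 167 107]
 [136 137 152 158 127  78  82  87  73 108 119  77 130  83]
 [135 136 106 117 145 141 113  77 104 133  91  75 128  78]
 [137 134 134 129 112 115 152 146 134 121  74  73  71  63]
 [137 141 140 137 136 110 106 143 163 131  78  74  98  88]
 [137 137 139 132 137 137 131 108 117 158 109  77 150  91]]
```

carry_out([
  {"dp": [0,-0.008,0],"turn": [0,0,0],"jaw": -1},
  {"dp": [0,-0.024,0],"turn": [0,0,0],"jaw": -1},
  {"dp": [0,-0.044,0],"turn": [0,0,0],"jaw": -1},
  {"dp": [0,-0.066,0],"turn": [0,0,0],"jaw": -1},
  {"dp": [0,-0.088,0],"turn": [0,0,0],"jaw": -1},
  {"dp": [0,-0.108,0],"turn": [0,0,0],"jaw": -1},
  {"dp": [0,-0.124,0],"turn": [0,0,0],"jaw": -1},
  {"dp": [0,-0.13,0],"turn": [0,0,0],"jaw": -1},
])

```text
clock: 25.77
ee_pos: [0.4179, -0.0322, 0.1031]
ee_rot: [-0.0, 0.769, 0.639, -0.0]
contact_force: [-0.8, -0.5, -2.2]
width: 0.0154
grasp_force: 30.0
```

carry_out([
  {"dp": [0,0,-0.01],"turn": [0,0,0],"jaw": -1},
  {"dp": [0,0,-0.04],"turn": [0,0,0],"jaw": -1},
  {"dp": [0,0,-0.09],"turn": [0,0,0],"jaw": -1},
  {"dp": [0,0,-0.14],"turn": [0,0,0],"jaw": -1},
  {"dp": [0,0,-0.18],"turn": [0,0,0],"jaw": -1},
  {"dp": [0,0,-0.18],"turn": [0,0,0],"jaw": -1},
])

```text
clock: 26.27
ee_pos: [0.4229, -0.0335, 0.1987]
ee_rot: [0.004, 0.769, 0.639, 0.003]
contact_force: [0.6, -0.2, -2.0]
width: 0.0159
grasp_force: 30.0
```

```bash
python3 -c "
from h import *
S=cap('scene','s9');g=S['img'].mean(2)
u,v=proj(S,[.491,-.046,.0365]).round().astype(int); print(u,v); print(g[v-14:v+17:2,u-20:u+21:3].astype(int))
go([.53,.36,.190])"
```

```text
384 182
[[140 137 138 140 141 141 143 143 141 144 135 107 146 162]
 [144 137 114 127 141 144 141 142 142 142 142 131 116 110]
 [135 129 106  91 102 128 141 144 144 142 142 144 141 133]
 [134 108 132 130 116  89  98 126 142 140 142 144 143 138]
 [126 117 139 138 136 136 130  97  92 122 139 140 140 145]
 [114 134 135 135 148 157 162 159 138  95  88 129 144 141]
 [116 136 137 142 160 167 164 164 161 146 123 101  91 119]
 [131 137 133 136 163 166 160 167 164 161 138 134 122 102]
 [136 136 136 116 163 163 163 163 162 159 141 133 136 137]
 [133 135 133 101 139 165 162 163 163 148 135 137 134 135]
 [134 131 140 123  81 130 153 154 138  98 134 137 135 133]
 [137 137 137 134  96  60  73  85  74 108 133 134 134 137]
 [142 136 136 137 104  55  61  58 105 136 134 132 135 139]
 [131 137 135 135 116  58  54  57 124 138 133 134 135 139]
 [134 138 135 136 137 107  87  99 134 135 139 137 139 134]
 [134 137 136 135 131 139 133 136 139 136 136 137 134 136]]
dp [0.8129, 0.0684, 0.0124] turn None yaw -10.58 pos [ 0.4218 -0.0333  0.1962] F [ 0.64 -0.62 -2.92] M [-0.04 -0.14 -0.  ] t 26.3167 w 0.016121821721393047
```

The cap stands in the dish. Returning the puller to its original spot.

carry_out([
  {"dp": [0.02,0.002,0],"turn": [0,0,0],"jaw": -1},
  {"dp": [0.06,0.005,0],"turn": [0,0,0],"jaw": -1},
  {"dp": [0.115,0.01,0],"turn": [0,0,0],"jaw": -1},
  {"dp": [0.175,0.015,0],"turn": [0,0,0],"jaw": -1},
  {"dp": [0.235,0.02,0],"turn": [0,0,0],"jaw": -1},
  {"dp": [0.295,0.025,0],"turn": [0,0,0],"jaw": -1},
  {"dp": [0.355,0.03,0],"turn": [0,0,0],"jaw": -1},
  {"dp": [0.415,0.035,0],"turn": [0,0,0],"jaw": -1},
])

```text
clock: 26.98
ee_pos: [0.4736, 0.1702, 0.1909]
ee_rot: [-0.001, 0.769, 0.639, -0.002]
contact_force: [-0.2, -0.5, -3.4]
width: 0.0159
grasp_force: 30.0
```

carry_out([
  {"dp": [0.06,0.005,0],"turn": [0,0,0],"jaw": -1},
  {"dp": [0.12,0.01,0],"turn": [0,0,0],"jaw": -1},
  {"dp": [0.18,0.015,0],"turn": [0,0,0],"jaw": -1},
  {"dp": [0.24,0.02,0],"turn": [0,0,0],"jaw": -1},
  {"dp": [0.3,0.025,0],"turn": [0,0,0],"jaw": -1},
  {"dp": [0.35,0.029,0],"turn": [0,0,0],"jaw": -1},
  {"dp": [0.38,0.032,0],"turn": [0,0,0],"jaw": -1},
  {"dp": [0.398,0.033,0],"turn": [0,0,0],"jaw": -1},
])

```text
clock: 27.65
ee_pos: [0.5261, 0.3629, 0.1902]
ee_rot: [-0.001, 0.769, 0.64, -0.002]
contact_force: [-0.2, -1.4, -2.0]
width: 0.016
grasp_force: 30.0
```

carry_out([
  {"dp": [0,0,0.01],"turn": [0,0,0],"jaw": -1},
  {"dp": [0,0,0.04],"turn": [0,0,0],"jaw": -1},
  {"dp": [0,0,0.08],"turn": [0,0,0],"jaw": -1},
  {"dp": [0,0,0.12],"turn": [0,0,0],"jaw": -1},
  {"dp": [0,0,0.15],"turn": [0,0,0],"jaw": -1},
  {"dp": [0,0,0.17],"turn": [0,0,0],"jaw": -1},
  {"dp": [0,0,0.18],"turn": [0,0,0],"jaw": -1},
  {"dp": [0,0,0.18],"turn": [0,0,0],"jaw": -1},
])

```text
clock: 28.32
ee_pos: [0.5265, 0.3596, 0.1015]
ee_rot: [-0.0, 0.769, 0.639, -0.002]
contact_force: [-1.2, 0.1, -2.9]
width: 0.0159
grasp_force: 30.0
```

```bash
python3 -c "
from h import *
go([.528,.3635,.0846],-10.57)"
```

```text
dp [0.0083, 0.0017, 0.0338] turn [-0.0049, 0.004, -0.0013] yaw -10.61 pos [0.5265 0.3596 0.1015] F [-1.18  0.07 -2.92] M [-0.05 -0.15  0.  ] t 28.3167 w 0.015906543770260212
```

Lowering 15 mm first, then slow to touch.

carry_out([
  {"dp": [0,0,0.008],"turn": [0,0,0],"jaw": -1},
  {"dp": [0,0,0.016],"turn": [0,0,0],"jaw": -1},
  {"dp": [0,0,0.022],"turn": [0,0,0],"jaw": -1},
  {"dp": [0,0,0.026],"turn": [0,0,0],"jaw": -1},
  {"dp": [0,0,0.028],"turn": [0,0,0],"jaw": -1},
  {"dp": [0,0,0.028],"turn": [0,0,0],"jaw": -1},
  {"dp": [0,0,0.028],"turn": [0,0,0],"jaw": -1},
])

```text
clock: 28.9
ee_pos: [0.5276, 0.3608, 0.0896]
ee_rot: [0.0, 0.769, 0.639, 0.0]
contact_force: [-0.1, -0.3, -2.4]
width: 0.0158
grasp_force: 30.0
```

```bash
python3 -c "
from h import *
go([.528,.3635,.0843],-10.57)"
```

```text
dp [0.0055, -0.0003, 0.0105] turn [0.0002, -0.0002, -0.0] yaw -10.57 pos [0.5276 0.3608 0.0896] F [-0.1  -0.29 -2.41] M [-0.04 -0.13  0.01] t 28.9 w 0.015834050020677455
```

carry_out([
  {"dp": [0,0,0.003],"turn": [0,0,0],"jaw": -1},
  {"dp": [0,0,0.006],"turn": [0,0,0],"jaw": -1},
  {"dp": [0,0,0.0085],"turn": [0,0,0],"jaw": -1},
  {"dp": [0,0,0.0085],"turn": [0,0,0],"jaw": -1},
  {"dp": [0,0,0.0095],"turn": [0,0,0],"jaw": -1},
  {"dp": [0,0,0.0095],"turn": [0,0,0],"jaw": -1},
])

```text
clock: 29.4
ee_pos: [0.5276, 0.3607, 0.0846]
ee_rot: [0.0, 0.769, 0.639, 0.0]
contact_force: [-0.6, 0.3, -2.2]
width: 0.0155
grasp_force: 30.0
```

carry_out([
  {"dp": [0,0,0.0008],"turn": [0,0,0],"jaw": -1},
  {"dp": [0,0,0.0008],"turn": [0,0,0],"jaw": -1},
])

```text
clock: 29.57
ee_pos: [0.5277, 0.3607, 0.0846]
ee_rot: [0.0, 0.769, 0.639, 0.0]
contact_force: [-0.3, -0.5, -1.0]
width: 0.0157
grasp_force: 30.0
```

Contact with the desk. Opening the gripper.

carry_out([
  {"dp": [0,0,0.0006],"turn": [0,0,0],"jaw": -0.4},
  {"dp": [0,0,0.0006],"turn": [0,0,0],"jaw": -0.2},
  {"dp": [0,0,0.0006],"turn": [0,0,0],"jaw": 0.1},
  {"dp": [0,0,0.0006],"turn": [0,0,0],"jaw": 0.2},
  {"dp": [0,0,0.0006],"turn": [0,0,0],"jaw": 0.2},
  {"dp": [0,0,0.0006],"turn": [0,0,0],"jaw": 0.2},
])

```text
clock: 30.07
ee_pos: [0.5277, 0.3607, 0.0841]
ee_rot: [0.0, 0.769, 0.639, 0.0]
contact_force: [-0.3, 0.1, 1.2]
width: 0.0472
grasp_force: 0.0
```

carry_out([
  {"dp": [0,0,-0.02],"turn": [0,0,0],"jaw": 0.2},
  {"dp": [0,0,-0.06],"turn": [0,0,0],"jaw": 0.2},
  {"dp": [0,0,-0.12],"turn": [0,0,0],"jaw": 0.2},
  {"dp": [0,0,-0.18],"turn": [0,0,0],"jaw": 0.2},
  {"dp": [0,0,-0.24],"turn": [0,0,0],"jaw": 0.2},
  {"dp": [0,0,-0.3],"turn": [0,0,0],"jaw": 0.2},
  {"dp": [0,0,-0.3],"turn": [0,0,0],"jaw": 0.2},
  {"dp": [0,0,-0.3],"turn": [0,0,0],"jaw": 0.2},
])

```text
clock: 30.73
ee_pos: [0.5291, 0.3615, 0.2381]
ee_rot: [0.001, 0.769, 0.639, 0.003]
contact_force: [0.5, -0.1, -1.2]
width: 0.0523
grasp_force: 0.0
```

```bash
python3 -c "
from h import *
go(rel=[0,0,0])
S=cap('scene','s10');a=S['img'].astype(float).mean(2);b=load('scene0')['img'].astype(float).mean(2)
d=cv2.GaussianBlur(abs(a-b),(5,5),0)[130:345,100:430]; n,l,st,c=cv2.connectedComponentsWithStats((d>20).astype(np.uint8))
print([(s+[100,130,0,0,0]).tolist() for s in st[1:] if s[4]>12])
print(proj(S,[.5276,.3607,.124]),proj(load('scene0'),[.528,.3635,.124]))
u,v=proj(S,[.491,-.046,.0365]).round().astype(int);print(a[v-8:v+17:2,u-20:u+21:3].astype(int))"
```

```text
dp [0.0, 0.0, 0.0] turn None yaw -10.57 pos [0.5291 0.3615 0.2381] F [ 0.55 -0.14 -1.23] M [-0.06 -0.03 -0.03] t 30.7333 w 0.05231557595707226
[[222, 130, 135, 111, 7636], [277, 130, 14, 1, 14], [300, 130, 6, 5, 23], [373, 176, 22, 21, 334], [128, 206, 15, 13, 100], [193, 230, 9, 10, 43], [201, 239, 11, 11, 49], [232, 266, 9, 6, 24], [270, 266, 56, 68, 1033], [238, 272, 7, 12, 28], [221, 279, 8, 6, 27], [266, 315, 41, 28, 144], [305, 325, 8, 14, 68]]
[290.95561909 270.54970064] [289.98739028 271.60404109]
[[149 121 144 143 128 100 103 135 144 154 153 152 153 157]
 [137 125 148 147 146 152 136 113 105 130 150 151 156 154]
 [121 144 148 145 159 175 175 171 153 104  98 139 155 156]
 [125 149 144 151 177 178 178 176 177 158 135 100 101 127]
 [145 146 146 147 178 179 180 175 178 176 155 149 135 114]
 [144 150 147 132 179 180 181 174 174 174 154 148 153 147]
 [148 148 148 113 150 179 177 176 177 156 148 149 147 151]
 [150 147 146 138  86 142 166 166 151 103 148 150 150 146]
 [148 149 148 148 110  65  86  93  77 121 148 149 149 150]
 [147 147 148 146 115  65  68  64 113 147 147 148 147 148]
 [149 149 145 152 139  73  65  61 133 151 150 150 151 150]
 [151 151 150 148 148 120  99 116 145 149 149 149 149 146]
 [147 149 145 150 151 148 148 148 148 148 145 148 150 147]]
```

```bash
python3 -c "
from h import *
a=load('s10')['img'];b=load('scene0')['img']
for n,(u,v,w,h) in dict(puller=(265,262,62,80),ringg=(215,262,35,32),pen=(185,222,35,38),marker=(385,218,34,35),driver=(352,248,52,60),tape=(256,160,50,36),dishcorner=(395,170,24,46)).items():
  r=cv2.matchTemplate(a[v-10:v+h+10,u-10:u+w+10],b[v:v+h,u:u+w],cv2.TM_CCOEFF_NORMED);m=cv2.minMaxLoc(r);print(n,round(m[1],3),m[3][0]-10,m[3][1]-10)"
```

```text
puller 0.991 2 0
ringg 0.995 0 0
pen 0.991 0 0
marker 0.995 0 0
driver 0.99 0 0
tape 0.119 0 -10
dishcorner 0.974 0 0
```

```bash
python3 -c "
from h import *
print(robot.finish_job())"
```

```text
the job is handed in; nothing more can be done
None
```

The job is handed in at about 31 s of the 72 s, with no verdict returned: the cap popped off and stands upright in the dish, and the puller is back upright on the desk, let go. The other items I could check had not moved (tape roll hidden by the arm, mug and bare ring not checked), and I viewed 11 pictures, one over the limit of 10.

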